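# Close up the second course of a lead-brick shield

### The job

Finish the second course of the small lead shield in running bond, so that no joint runs straight through both courses. The two full bricks were only set down roughly on the first course: push them home, square against the back rail and tight up to the half brick under the end bracket, sliding them without lifting them off the course. Fill the space left at the open end with the loose half brick, its longer side along the wall, then swing the red keeper shut across the end to hold the row tight; leave the spare full brick, the sample pot and the vial where they are.

Things in the scene. Friction and masses are not known exactly. Their poses are not given: they have to be found in the camera images.
- shield: the fixed wall: blue-grey steel base plate 80 x 276 x 4 mm with the first course, three dark grey lead bricks end to end: 240 mm long, 32 thick, top 32 mm up. Origin: centre of the plate's underside; y along the wall to the bracket end (left), x across to the back, z up. Course at x -16..16, y -120..120 mm, joints at y = -40 and 40. Front and the -y end are open; front lip 16 mm high
- rail_mid (a point): middle of the top front edge of the blue-grey back rail, which runs the whole length of the wall behind both courses: front face at shield x = 16 mm, 3 mm thick, top 44 mm above the bench, that is 12 mm above the first course. Full bricks and half brick are pushed flush against it
- bracket_face (a point): centre of the free end face (shield y = 80 mm) of the half brick already laid, which is clamped (fixed) under the blue-grey end bracket at y = 80..120 mm; the bracket's black screw knob reaches 74 mm above the bench
- seat_left (a point): place of stretcher_left's origin in the finished course: shield x 0, y 40, z 32 mm, astride the joint below; same axes as shield
- seat_right (a point): place of stretcher_right's origin in the finished course: shield x 0, y -40, z 32 mm, astride the joint below
- seat_closer (a point): place of the loose half brick's origin in the finished course: shield x 0, y -100, z 32 mm, at the open end
- stretcher_left: loose full lead brick, dark grey, 80 (y) x 32 (x) x 28 (z) mm, about 0.8 kg, origin at the centre of its underside; lies on the ledge next to the fixed half brick, a little askew (up to 0.1 rad), 6 to 11 mm forward of its place and 6 to 11 mm short of the half brick. Friction coefficient on the ledge and rail 0.45 to 0.75
- stretcher_right: loose full lead brick, same size, mass and axes; lies on the ledge farther towards the open end, likewise askew and forward, with a gap of 9 to 29 mm to stretcher_left. At the start it may reach over part of the space for the loose half brick
- closer: the loose half brick, dark grey lead, 40 (y) x 32 (x) x 28 (z) mm, about 0.4 kg, origin at the centre of its underside; lies flat on the bench to the right of the wall or behind it
- spare_brick: spare full lead brick, 80 (y) x 32 (x) x 28 (z) mm, lying on the bench; not needed, to be left alone. Origin: centre of its underside
- keeper (a joint): angle of the red keeper bar about its upright hinge pin: 0 = shut across the end of the second course, pointing to the front (shield -x); grows as it swings outwards, to 1.9 at most; at 1.57 it points on along the wall (shield -y). Stiff hinge, 0.04 N m, stays where left. Starts at 1.35 to 1.75
- keeper_tip (a point): middle of the red keeper bar's height, 38 mm from the hinge pin. The bar is 40 mm long, 5 thick, 11 high (33 to 45 mm above the bench), with an upright thumb pin at its free end whose black ball tops out at 62 mm; shut, its inner face is at shield y = -121.5 mm, 1.5 mm beyond the end of a tight row
- keeper_pivot (a point): centre of the keeper's hinge pin (10 mm across), 39 mm above the bench, at the back of the wall's open end: shield x = 22, y = -124 mm
- sample_pot: black lidded pot, 37 mm across, 45 mm high, standing behind the wall; origin at the centre of its underside
- vial_blue: vial with a blue cap, 18 mm across, 67 mm high, standing behind the wall; origin at the centre of its underside

How it is judged:
By the outcome, as a careful person would: the job done as asked, in the order asked, and still so for the second after the job is handed in, with the robot touching nothing.
It also fails if it takes over 67 s, if anything falls off the work surface, if the arm or the gripper's body presses on something with over 40 N, if the wrist force passes 120 N, or if a joint passes its speed limit or range.

### The arm

A 6-joint arm with a two-finger parallel gripper is mounted at the origin on a cart in front of the work surface, level with it; the furniture and walls round the work are solid. World frame = base frame: x ahead of the robot, y to its left, z up, the work surface at z = 0. Lengths are in m, angles in rad, forces in N, time in s.
With the tool pointing down it reaches from about 0.375 to 0.9 m from the base axis. Payload 3.1 kg.
Tool frame: the origin (TCP) lies midway between the tips of the shut fingers; the grasp point (between the pads) lies robot.grip_depth behind it (robot.grip_depth is the distance from the TCP to the grasp point, in m); z points along the fingers, y is the line along which they close (so a half turn about z gives the same grasp; the last joint's range is limited). The gripper opens to 87 mm and grips with 3 to 60 N. Pads are 19 mm wide; open, the fingers measure 117 mm over their backs; the gripper's body (75 mm by 190 mm) begins 51 mm behind the grasp point.
Start: joints at [1.137, 0.527, 1.433, -0, 1.181, -0.178], TCP at [0.157, 0.605, 0.223] pointing down, gripper open.
Joint ranges: [-3.08, 3.08], [-0.75, 2.2], [0.22, 2.44], [-1.43, 4.57], [0, 2.65], [-2.85, 2.85]. Speed limits (rad/s): [2.79, 2.79, 3.14, 3.14, 3.14, 3.14].

### API

Orientations are given as a unit quaternion [x, y, z, w].
In Python, from rig import robot gives the robot as it stands.
- The arm moves only by the shell command python3 nudge.py 'ROWS' [OPENING] [FORCE]. ROWS is a JSON list of rows, 1 to 20 of them, each of 4 numbers: dx, dy, dz in m, then a turn about the tool's z in rad; each row shifts and turns the commanded pose from where the row before left it, along the tool's axes as they then stand; what a row does not reach is not made up. A row lasts 1/12 s, in which the tool goes at most 0.0417 m and 0.125 rad, less where a joint would pass 70% of its speed; a pose out of reach is approached as far as the arm can. OPENING is the finger opening in m, set as the command begins (- or left out keeps the last). The fingers move at their own pace and stop on an object; FORCE is the grip in N (left out, the last holds). Time passes only in rows, so rows that do not move let the fingers close. It prints the time, the measured TCP pose, the force, the opening and the grip force at its end.
- robot.get_obs(): the state, without advancing time (a new reading comes with each control period).
- robot.camera(name): name is "scene" or "top"; returns a dict with "img" (420x560x3 uint8, red, green, blue), "fx", "fy", "cx", "cy" (pixels), "k1" (the pictures are not rectified: a ray, as slopes to the right and down, at radius r is drawn at 1 + k1 r^2 times it, then the intrinsics apply), "xyz" and "attitude" of the camera in the world. Camera axes: x right, y down, z forward; pixel columns grow to the right and rows downward; lengths in m; the calibration is good to about 2 mm. A picture is of the moment at which its call begins. There is no depth.
- robot.hand_in(): hands the job in; it is judged then, once.
The state is a dict: "time": time; "q": joint angles; "joint_velocities": joint speeds; "joint_torque": joint torques, N m; "position": TCP position; "tool_rot": TCP orientation; "ft_force": force on the tool from outside, world axes, zero at the start; "moment": the same for the moment, N m; "grip_width": finger opening in m; "grip_force": force on a finger pad.
Only numpy, scipy, OpenCV 4.12 (cv2) and the standard library are available. Lean on these libraries where they do the work, as an engineer would, in place of code of your own. Each camera call takes 0.05 s, during which the arm holds its last target. There are 200 camera calls.

## Working session

There is one attempt and no reset: what is moved stays moved. The work goes in short steps, Python scripts to look and compute and a shell command to move; the robot and the scene stay as the last step left them, time stands still between calls to the robot, and variables do not carry over. Pictures are saved under pics/ and viewed, at most 10 in all, crops included, and the job is handed in when it is done.

```bash
ls; mkdir -p pics; python3 - <<'E'
from rig import robot
import cv2
print(robot.grip_depth)
o=robot.get_obs()
print({k:o[k] for k in("time","position","tool_rot","grip_width","ft_force")})
for n in("scene","top"):
    c=robot.camera(n); print({k:c[k] for k in c if k!="img"})
    cv2.imwrite(f"pics/{n}0.png",c["img"][:,:,::-1])
E
```

```text
nudge.py
pics
rig.py
0.0187
{'time': 0.0, 'position': array([0.15722797, 0.60419601, 0.22160231]), 'tool_rot': array([ 1.27068578e-01,  9.91893402e-01, -9.84610177e-04, -2.95137973e-04]), 'grip_width': 0.08700299161689795, 'ft_force': array([-0.32456755, -1.19432838, -0.70956071])}
{'fx': 428.48891959309617, 'fy': 428.48891959309617, 'cx': 279.4398010855797, 'cy': 205.29965235610868, 'k1': -0.02016475334909545, 'xyz': array([ 0.18157371, -0.53164648,  0.74992347]), 'attitude': array([ 0.86680793, -0.35498723,  0.12814815, -0.32589283])}
{'fx': 472.5895573596062, 'fy': 472.5895573596062, 'cx': 278.2946217383674, 'cy': 202.07690194559055, 'k1': -0.057108146342873714, 'xyz': array([ 0.52646475, -0.09815371,  1.03616908]), 'attitude': array([-0.70203609,  0.710701  , -0.02522883,  0.03758888])}
```

View pics/top0.png

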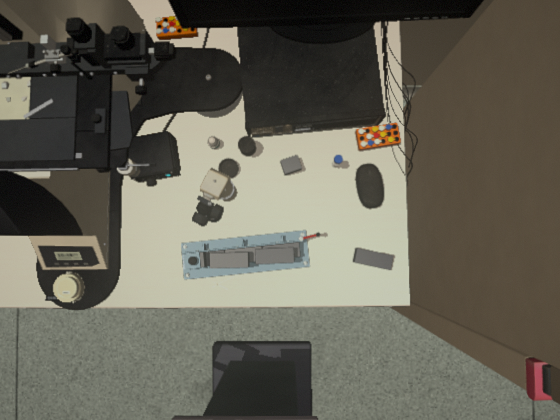

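View pics/scene0.png

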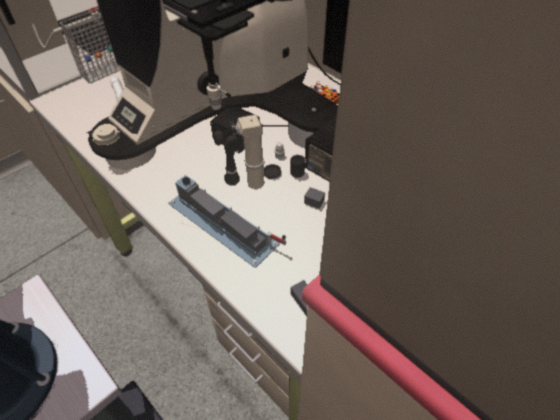

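The top view shows the wall at about (182–310, 232–278) with the knob on the left at (193,261). The two bricks are at (229,260) and (275,255), and the red keeper is at (314,237). The half brick lies behind the wall at (291,165), the spare at (373,258), the pot at (248,146) and the vial at (338,160). There are tall things behind the wall at about (212,190).

```bash
cat > h.py <<'E'
import numpy as np, cv2
from scipy.spatial.transform import Rotation as R
from rig import robot
def ray(c,uv):
    uv=np.atleast_2d(np.float64(uv)); d=(uv-[c["cx"],c["cy"]])/[c["fx"],c["fy"]]
    s=d.copy()
    for _ in range(20): s=d/(1+c["k1"]*(s**2).sum(1,keepdims=True))
    return R.from_quat(c["attitude"]).apply(np.c_[s,np.ones(len(s))])
def onto(c,uv,z):
    r=ray(c,uv); return c["xyz"]+r*((z-c["xyz"][2])/r[:,2])[:,None]
def proj(c,P):
    p=R.from_quat(c["attitude"]).inv().apply(np.atleast_2d(P)-c["xyz"]); s=p[:,:2]/p[:,2:]
    return s*(1+c["k1"]*(s**2).sum(1,keepdims=True))*[c["fx"],c["fy"]]+[c["cx"],c["cy"]]
def two(c1,u1,c2,u2):
    a,b=ray(c1,u1)[0],ray(c2,u2)[0]
    A=np.c_[a,-b]; t=np.linalg.lstsq(A,c2["xyz"]-c1["xyz"],rcond=None)[0]
    p,q=c1["xyz"]+a*t[0],c2["xyz"]+b*t[1]; return (p+q)/2,np.linalg.norm(p-q)
E
python3 - <<'E'
from h import *
c=robot.camera("top"); s=robot.camera("scene")
im=c["img"]; cv2.imwrite("pics/topcrop.png",cv2.resize(im[215:295,170:330],None,fx=5,fy=5,interpolation=cv2.INTER_CUBIC)[:,:,::-1])
cv2.imwrite("pics/scenecrop.png",cv2.resize(s["img"][95:295,120:340],None,fx=3,fy=3,interpolation=cv2.INTER_CUBIC)[:,:,::-1])
def rects(img,m,lo,z):
    for k in cv2.findContours(m.astype('uint8'),cv2.RETR_EXTERNAL,cv2.CHAIN_APPROX_NONE)[0]:
        if cv2.contourArea(k)>lo:
            b=cv2.boxPoints(cv2.minAreaRect(k)); P=onto(c,b,z)
            print(b.round(1).tolist(),P.mean(0).round(4),[np.linalg.norm(P[i]-P[i-1]).round(4) for i in(1,2)])
hsv=cv2.cvtColor(im,cv2.COLOR_RGB2HSV)
for p in [(291,165),(373,258),(229,260),(275,255),(245,240),(230,270),(314,237),(338,160),(300,270)]: print(p,im[p[1],p[0]],hsv[p[1],p[0]])
for nm,x0,x1,y0,y1 in [("closer",272,310,148,182),("spare",345,402,240,275)]:
    m=np.zeros(im.shape[:2],bool); m[y0:y1,x0:x1]=hsv[y0:y1,x0:x1,2]<140; print(nm); rects(im,m,60,.028)
m=np.zeros(im.shape[:2],bool); m[225:290,170:315]=(hsv[225:290,170:315,1]>45)&(hsv[225:290,170:315,0]>90)&(hsv[225:290,170:315,0]<125); print("blue"); rects(im,m,30,.004)
E
```

```text
(291, 165) [116 114 108] [ 23  18 116]
(373, 258) [105 104 101] [ 23  10 105]
(229, 260) [132 130 123] [ 23  17 132]
(275, 255) [121 119 114] [ 21  15 121]
(245, 240) [113 127 129] [ 94  32 129]
(230, 270) [142 160 162] [ 93  31 162]
(314, 237) [143 134 118] [ 19  45 143]
(338, 160) [ 69  96 146] [109 134 146]
(300, 270) [198 202 178] [ 35  30 202]
closer
[[279.3999938964844, 160.1999969482422], [299.20001220703125, 153.60000610351562], [304.5, 169.5], [284.70001220703125, 176.10000610351562]] [ 0.6967 -0.1114  0.028 ] [np.float64(0.0451), np.float64(0.0365)]
spare
[[352.0, 261.6000061035156], [355.1000061035156, 246.8000030517578], [394.29998779296875, 254.89999389648438], [391.20001220703125, 269.79998779296875]] [ 0.4943 -0.2807  0.028 ] [np.float64(0.032), np.float64(0.0848)]
blue
```

View pics/topcrop.png

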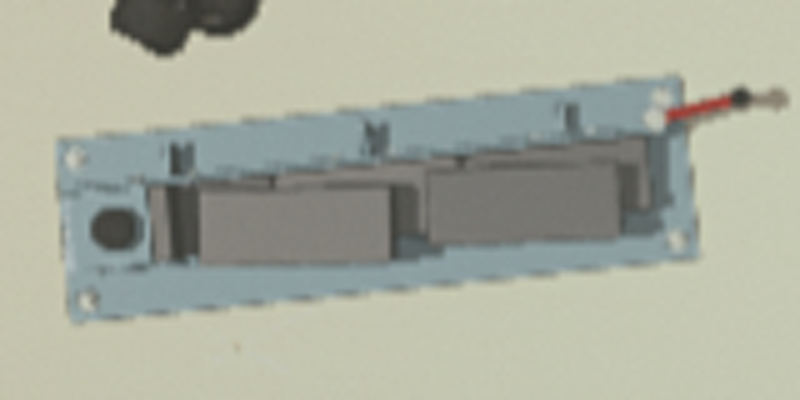

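View pics/scenecrop.png

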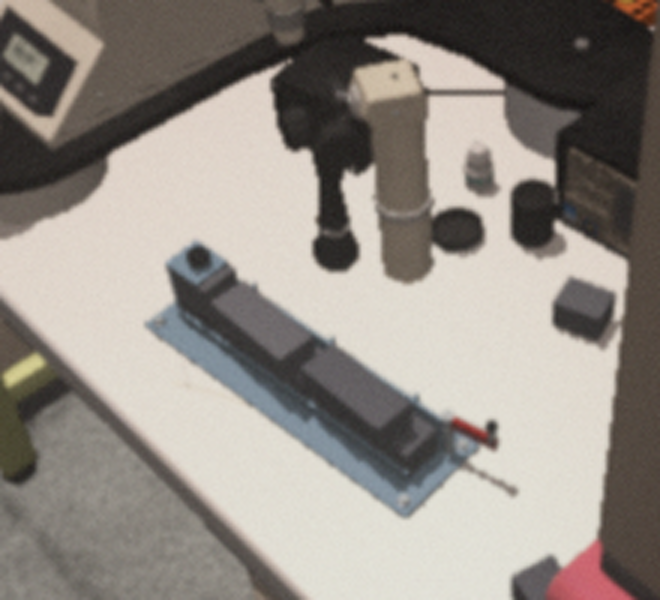

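The crops show the plate corners and the tops of both loose bricks clearly. Crop corners are about (199,192)–(391,262) for the left brick and (430,168)–(618,240) for the right. The keeper points nearly along the wall. A post and a lamp stand behind it. Next I measure all of this.

```bash
cat > meas.py <<'E'
from h import *
c=robot.camera("top"); s=robot.camera("scene"); im=c["img"].astype(int)
m=np.zeros(im.shape[:2],np.uint8); m[222:290,172:316]=(im[222:290,172:316,2]-im[222:290,172:316,0]>4)
m=cv2.morphologyEx(m,cv2.MORPH_CLOSE,np.ones((3,3))); k=max(cv2.findContours(m,0,1)[0],key=cv2.contourArea)
b=cv2.boxPoints(cv2.minAreaRect(k)); P=onto(c,b,.004); print("plate px",b.round(1).tolist(),"\n",P.round(4).tolist(),[np.linalg.norm(P[i]-P[i-1]).round(4) for i in(1,2)])
E
cat >> meas.py <<'E'
tp=lambda L:(np.float64(L)+.5)/5-.5+[170,215]
sp=lambda L:(np.float64(L)+.5)/3-.5+[120,95]
pc=onto(c,tp([(58,140),(685,75),(697,258),(72,322)]),.004)  # TL(back,+y) TR BR BL
print("manual plate",pc.round(4).tolist(),np.linalg.norm(pc[0]-pc[1]),np.linalg.norm(pc[1]-pc[2]))
o=P.mean(0); o[2]=0; yv=(pc[0]-pc[1])+(pc[3]-pc[2]); yv/=np.linalg.norm(yv); 
d=[P[i]-P[i-1] for i in (1,2)]; d=max(d,key=np.linalg.norm); d/=np.linalg.norm(d); d*=np.sign(d[1]); print("yaxis",yv,d)
xv=np.array([d[1],-d[0],0]); print("origin",o.round(4),"yaw",np.arctan2(d[1],d[0])-np.pi/2)
S=lambda Q:np.c_[(Q-o)@xv,(Q-o)@d].round(4)
for n,L in (("L",[(199,192),(391,185),(391,262),(199,262)]),("R",[(430,170),(617,163),(619,235),(430,243)])):
    Q=onto(c,tp(L),.060); q=S(Q); e=(q[0]-q[1]+q[3]-q[2]); print(n,S(Q.mean(0)[None]),"corners",q.tolist(),"len",np.linalg.norm(e)/2,"skew",np.arctan2(-e[0],e[1]))
Q=onto(c,tp([(654,118),(740,97)]),.05); print("keeper pin,ball",S(Q).tolist())
for n,u,v in(("boxtop",(250,127),sp((568,118))),("boxbot",(250,136),sp((557,200))),("posttop",(215,178),sp((393,78)))):
    p,g=two(c,u,s,v); print(n,p.round(3),g.round(4),S(p[None]))
print("postbase",onto(s,sp((405,265)),0),"pot",onto(c,(248,146),.045),"vial",onto(c,(338,160),.067))
E
python3 meas.py
python3 - <<'E'
from h import *
c=robot.camera("top"); im=c["img"]
cv2.imwrite("pics/closer.png",cv2.resize(im[110:210,190:350],None,fx=5,fy=5,interpolation=cv2.INTER_CUBIC)[:,:,::-1])
E
```

```text
plate px [[180.1999969482422, 243.10000610351562], [305.5, 229.89999389648438], [309.29998779296875, 265.8999938964844], [184.0, 279.1000061035156]] 
 [[0.5312, 0.1354, 0.004], [0.5569, -0.1392, 0.004], [0.4788, -0.1461, 0.004], [0.4528, 0.1268, 0.004]] [np.float64(0.2758), np.float64(0.0784)]
manual plate [[0.5322, 0.1331, 0.004], [0.5575, -0.1416, 0.004], [0.4782, -0.1456, 0.004], [0.4531, 0.1267, 0.004]] 0.2759340157215243 0.07942363043230509
yaxis [-0.09174511  0.99578252  0.        ] [-0.09325302  0.99564244 -0.        ]
origin [ 0.5049 -0.0058  0.    ] yaw 0.09338870886345951
L [[-0.0064  0.0287]] corners [[0.0113, 0.0668], [0.006, -0.0124], [-0.0254, -0.0093], [-0.0173, 0.0695]] len 0.07928360486254393 skew -0.08460766008208784
R [[-0.007  -0.0661]] corners [[0.0104, -0.029], [0.0052, -0.1059], [-0.0241, -0.1036], [-0.0193, -0.026]] len 0.07741164318111327 skew -0.06463476124395244
keeper pin,ball [[0.0221, -0.1233], [0.027, -0.1599]]
boxtop [ 0.759 -0.028  0.119] 0.0009 [[ 0.2507 -0.0463]]
boxbot [ 0.761 -0.021  0.027] 0.0011 [[ 0.2538 -0.0388]]
posttop [0.645 0.033 0.186] 0.0061 [[0.1436 0.0255]]
postbase [[0.63968013 0.03311678 0.        ]] pot [[ 0.73582568 -0.01806544  0.045     ]] vial [[ 0.69890894 -0.20651797  0.067     ]]
```

View pics/closer.png

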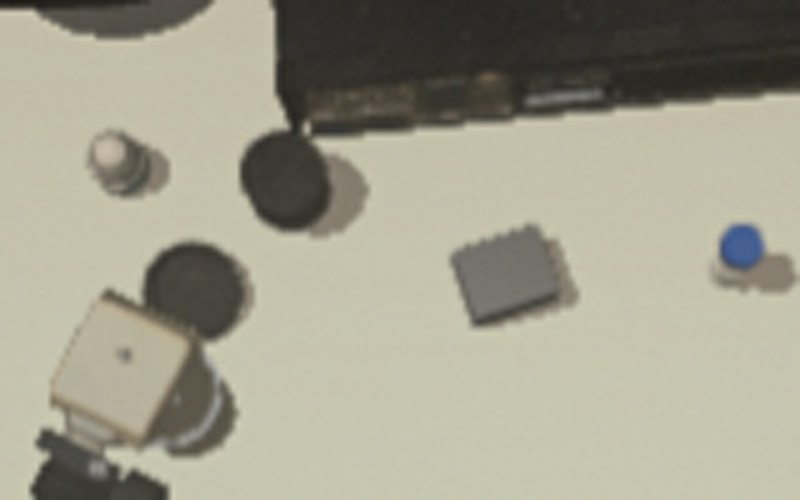

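```bash
cat > go.py <<'E'
# go.py x y z [a]: target TCP in shield frame (m), a = tool-y angle from shield y (CCW from above); prints turn first, then shift in turned axes
import sys; from h import *
x,y,z=map(float,sys.argv[1:4]); a=float(sys.argv[4]) if len(sys.argv)>4 else 0.
O=np.array([0.5049,-0.0058,0]); Y=0.0934; F=R.from_euler("z",Y)
o=robot.get_obs(); T=R.from_quat(o["tool_rot"]); ty=T.as_matrix()[:,1]; cur=np.arctan2(-ty[0],ty[1])
t=(cur-(Y+a)+np.pi/2)%np.pi-np.pi/2
d=(T*R.from_euler("z",t)).inv().apply(O+F.apply([x,y,z])-o["position"])
print("now shield",F.inv().apply(o["position"]-O).round(4),"ang",round(cur-Y,4),"turn",round(t,4),"shift",d.round(4),"t",o["time"],"F",o["ft_force"].round(1),"w",o["grip_width"].round(4))
E
python3 go.py -0.055 0.029 0.12
```

```text
Traceback (most recent call last):
  File "go.py", line 8, in <module>
    print("now shield",F.inv().apply(o["position"]-O).round(4),"ang",round(cur-Y,4),"turn",round(t,4),"shift",d.round(4),"t",o["time"],"F",o["ft_force"].round(1),"w",o["grip_width"].round(4))
                                                                                                                                                                      ^^^^^^^^^^^^^^^^^^^^^
AttributeError: 'float' object has no attribute 'round'
```

```bash
sed -i 's/o\["grip_width"\].round(4)/round(o["grip_width"],4)/' go.py; python3 go.py -0.055 0.029 0.12
```

```text
now shield [-0.289   0.6402  0.2223] ang -0.3482 turn -0.3482 shift [-0.2341 -0.6111  0.1025] t 0.35 F [-0.4  1.1 -0.6] w 0.0871
```

```bash
python3 nudge.py '[[0,0,0,-0.116],[0,0,0,-0.116],[0,0,0,-0.116],[-0.0138,-0.036,0,0],[-0.0138,-0.036,0,0],[-0.0138,-0.036,0,0],[-0.0138,-0.036,0,0],[-0.0138,-0.036,0.0,0],[-0.0138,-0.036,0,0],[-0.0138,-0.036,0,0],[-0.0138,-0.036,0,0],[-0.0138,-0.036,0,0],[-0.0138,-0.036,0,0],[-0.0138,-0.036,0,0],[-0.0138,-0.036,0,0],[-0.0138,-0.036,0,0],[-0.0138,-0.036,0.01,0],[-0.0138,-0.036,0.01,0],[-0.0138,-0.036,0.01,0],[-0.0138,-0.036,0.01,0]]' 0.045 20; python3 go.py -0.055 0.029 0.04
```

```text
time: 2.02
position: [0.4488, 0.0153, 0.1825]
tool_rot: [-0.046, 0.999, -0.0, 0.001]
ft_force: [1.1, 0.6, -1.0]
grip_width: 0.045
grip_force: 0.0
now shield [-0.0539  0.0262  0.1825] ang -0.0007 turn -0.0007 shift [0.0013 0.0028 0.1425] t 2.0167 F [ 1.1  0.6 -1. ] w 0.045
```

```bash
python3 nudge.py '[[0,0.0028,0.036,0],[0,0,0.036,0],[0,0,0.036,0],[0,0,0.0345,0],[0,0,0,0],[-0.008,0,0,0],[-0.004,0,0,0],[-0.003,0,0,0],[-0.003,0,0,0],[-0.003,0,0,0],[-0.003,0,0,0],[0,0,0,0]]'; python3 go.py -0.0255 0.029 0.04
```

```text
time: 3.02
position: [0.4707, 0.0225, 0.0417]
tool_rot: [-0.047, 0.999, -0.0, -0.001]
ft_force: [-4.3, -0.6, 2.2]
grip_width: 0.0449
grip_force: 2.1
now shield [-0.0314  0.0314  0.0417] ang 0.0004 turn 0.0004 shift [-0.0059 -0.0024  0.0016] t 3.0167 F [-4.3 -0.6  2.2] w 0.0449
```

Contact is made and the brick is sliding at about 4 N. I keep pushing until it meets the rail.

```bash
python3 nudge.py '[[-0.002,0,0,0],[-0.002,0,0,0],[0,0,0,0]]'; python3 nudge.py '[[-0.0015,0,0,0],[-0.0015,0,0,0],[0,0,0,0]]'; python3 nudge.py '[[-0.001,0,0,0],[-0.001,0,0,0],[0,0,0,0]]';python3 go.py -0.0255 0.029 0.04
```

```text
time: 3.27
position: [0.4726, 0.0233, 0.0411]
tool_rot: [-0.047, 0.999, 0.0, -0.003]
ft_force: [-6.4, -2.5, 6.2]
grip_width: 0.0448
grip_force: 3.5
time: 3.52
position: [0.4745, 0.0237, 0.041]
tool_rot: [-0.047, 0.999, 0.001, -0.004]
ft_force: [-7.8, -2.6, 6.8]
grip_width: 0.0448
grip_force: 4.3
time: 3.77
position: [0.4745, 0.0238, 0.041]
tool_rot: [-0.047, 0.999, 0.001, -0.006]
ft_force: [-12.4, -4.2, 8.6]
grip_width: 0.0447
grip_force: 5.8
now shield [-0.0275  0.0323  0.041 ] ang 0.0012 turn 0.0012 shift [-0.0021 -0.0033  0.0009] t 3.7667 F [-12.4  -4.2   8.6] w 0.0447
```

```bash
python3 nudge.py '[[-0.002,0,0,0],[-0.002,0,0,0],[0,0,0,0]]'; python3 nudge.py '[[-0.002,0,0,0],[-0.001,0,0,0],[0,0,0,0]]'; python3 go.py -0.0255 0.029 0.04; python3 - <<'E'
from h import *
c=robot.camera("top"); cv2.imwrite("pics/p1.png",cv2.resize(c["img"][215:295,170:330],None,fx=5,fy=5,interpolation=cv2.INTER_CUBIC)[:,:,::-1])
E
```

```text
time: 4.02
position: [0.4743, 0.0241, 0.0407]
tool_rot: [-0.048, 0.999, 0.001, -0.01]
ft_force: [-17.1, -8.2, 12.5]
grip_width: 0.045
grip_force: 9.0
time: 4.27
position: [0.4744, 0.0243, 0.0406]
tool_rot: [-0.048, 0.999, 0.001, -0.013]
ft_force: [-21.0, -10.2, 15.6]
grip_width: 0.0454
grip_force: 11.4
now shield [-0.0276  0.0328  0.0406] ang 0.0026 turn 0.0026 shift [-0.0021 -0.0038  0.0006] t 4.2667 F [-21.  -10.2  15.6] w 0.0454
```

```bash
python3 nudge.py '[[0.015,0,0,0],[0.015,0,0,0],[0.005,-0.033,0,0],[0,-0.033,0,0],[0,-0.033,0,0],[0,0,0,0]]'; python3 go.py -0.037 -0.066 0.04
```

```text
time: 4.82
position: [0.4672, -0.0842, 0.0416]
tool_rot: [-0.044, 0.999, -0.003, 0.005]
ft_force: [0.5, -0.3, -0.8]
grip_width: 0.0451
grip_force: 0.0
now shield [-0.0449 -0.0746  0.0416] ang -0.0048 turn -0.0048 shift [-0.0079  0.0086  0.0016] t 4.8167 F [ 0.5 -0.3 -0.8] w 0.0451
```

View pics/p1.png

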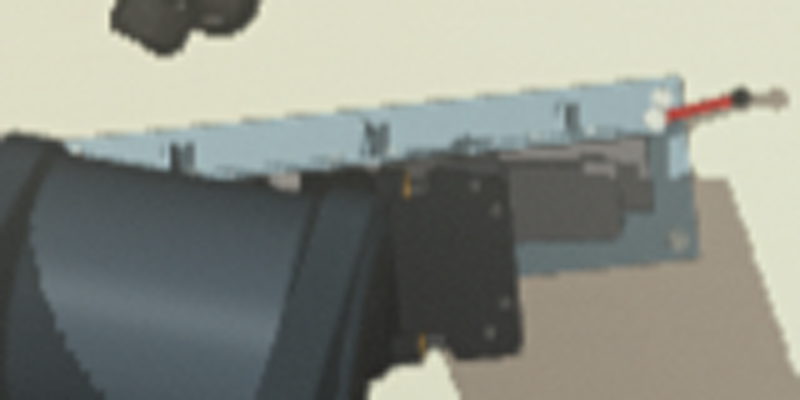

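The arm covers the left brick, so I'll check it later. Now I push the right brick back.

```bash
python3 nudge.py '[[0,0.0086,0,0],[-0.004,0,0,0],[-0.003,0,0,0],[-0.003,0,0,0],[-0.003,0,0,0],[-0.003,0,0,0],[-0.002,0,0,0],[-0.002,0,0,0],[0,0,0,0]]';  python3 nudge.py '[[-0.002,0,0,0],[-0.002,0,0,0],[0,0,0,0]]'; python3 go.py -0.0275 -0.066 0.04;python3 nudge.py '[[-0.002,0,0,0],[-0.002,0,0,0],[0,0,0,0]]';python3 go.py -0.0275 -0.066 0.04
```

```text
time: 5.57
position: [0.4784, -0.0664, 0.0398]
tool_rot: [-0.047, 0.999, 0.001, -0.003]
ft_force: [-4.2, -0.4, 3.5]
grip_width: 0.0452
grip_force: 2.7
time: 5.82
position: [0.481, -0.0657, 0.0398]
tool_rot: [-0.047, 0.999, 0.001, -0.004]
ft_force: [-7.6, -1.6, 4.7]
grip_width: 0.0448
grip_force: 3.6
now shield [-0.0294 -0.0574  0.0398] ang 0.0015 turn 0.0015 shift [-0.0019 -0.0086 -0.0003] t 5.8167 F [-7.6 -1.6  4.7] w 0.0448
time: 6.07
position: [0.4828, -0.0651, 0.0397]
tool_rot: [-0.048, 0.999, 0.002, -0.007]
ft_force: [-10.8, -3.6, 7.7]
grip_width: 0.045
grip_force: 5.7
now shield [-0.0276 -0.057   0.0397] ang 0.0021 turn 0.0021 shift [-0.0001 -0.009  -0.0003] t 6.0667 F [-10.8  -3.6   7.7] w 0.045
```

```bash
python3 nudge.py '[[-0.002,-0.003,0,0],[-0.002,0,0,0],[0,0,0,0]]'; python3 nudge.py '[[-0.002,0,0,0],[-0.001,0,0,0],[0,0,0,0]]'; python3 go.py -0.0275 -0.066 0.04
```

```text
time: 6.32
position: [0.4827, -0.066, 0.0392]
tool_rot: [-0.048, 0.999, 0.004, -0.011]
ft_force: [-15.9, -2.0, 11.0]
grip_width: 0.0448
grip_force: 8.1
time: 6.57
position: [0.4828, -0.0659, 0.0392]
tool_rot: [-0.048, 0.999, 0.004, -0.014]
ft_force: [-22.1, -5.9, 15.4]
grip_width: 0.0453
grip_force: 11.2
now shield [-0.0276 -0.0578  0.0392] ang 0.0031 turn 0.0031 shift [-0.0001 -0.0082 -0.0009] t 6.5667 F [-22.1  -5.9  15.4] w 0.0453
```

```bash
python3 nudge.py '[[0.017,0,0,0],[0.018,0,0,0],[0,-0.033,0,0],[0,-0.033,0,0],[0,-0.033,0,0],[0,0,0,0]]' 0 20; python3 go.py -0.001 -0.155 0.042
python3 - <<'E'
from h import *
s=robot.camera("scene"); cv2.imwrite("pics/s1.png",cv2.resize(s["img"][150:280,160:320],None,fx=4,fy=4,interpolation=cv2.INTER_CUBIC)[:,:,::-1])
E
```

```text
time: 7.07
position: [0.4747, -0.1775, 0.0405]
tool_rot: [-0.045, 0.999, -0.003, 0.004]
ft_force: [1.3, -0.2, 0.0]
grip_width: 0.0131
grip_force: 0.0
now shield [-0.0461 -0.1681  0.0405] ang -0.0036 turn -0.0036 shift [-0.0451  0.0131 -0.0012] t 7.0667 F [ 1.3 -0.2  0. ] w 0.0131
```

View pics/s1.png

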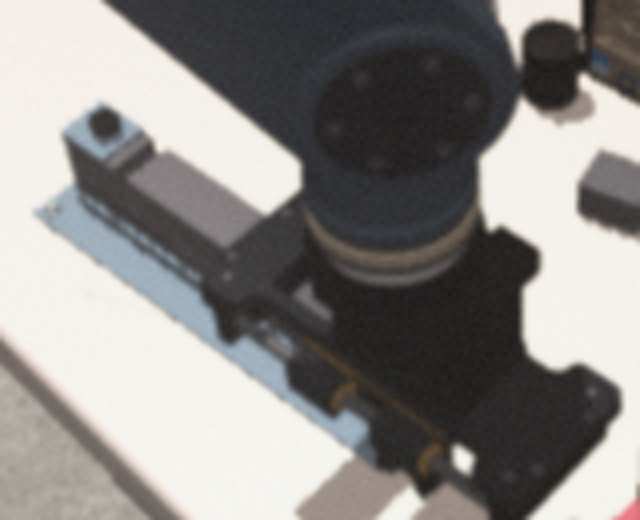

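The left brick's front now runs in line with the fixed half brick at about (200,220). Next I push from the open end.

```bash
python3 nudge.py '[[-0.015,0,0,0],[-0.015,0,0,0],[-0.015,0,0,0],[0,0.012,0,0],[0,0.012,0,0],[0,0.006,0,0],[0,0.003,0,0],[0,0,0,0]]'; python3 go.py -0.001 -0.095 0.042
```

```text
time: 7.78
position: [0.5108, -0.132, 0.0399]
tool_rot: [-0.047, 0.999, 0.001, -0.001]
ft_force: [0.0, 0.0, -0.4]
grip_width: 0.0007
grip_force: 0.0
now shield [-0.0059 -0.1262  0.0399] ang 0.0016 turn 0.0016 shift [-0.0049  0.0312 -0.002 ] t 7.7833 F [ 0.   0.  -0.4] w 0.0007
```

```bash
python3 nudge.py '[[-0.005,0,0,0],[0,0.003,0,0],[0,0.003,0,0],[0,0.003,0,0],[0,0.003,0,0],[0,0.003,0,0],[0,0.003,0,0],[0,0,0,0]]'; python3 go.py -0.001 -0.095 0.042;  python3 nudge.py '[[0,0.003,0,0],[0,0.003,0,0],[0,0.003,0,0],[0,0,0,0]]'; python3 go.py -0.001 -0.095 0.042
```

```text
time: 8.45
position: [0.5156, -0.1158, 0.04]
tool_rot: [-0.047, 0.999, -0.0, -0.0]
ft_force: [-1.9, -2.8, -1.1]
grip_width: 0.0004
grip_force: 1.3
now shield [ 0.0004 -0.1105  0.04  ] ang 0.0007 turn 0.0007 shift [ 0.0014  0.0155 -0.002 ] t 8.45 F [-1.9 -2.8 -1.1] w 0.0004
time: 8.78
position: [0.5148, -0.107, 0.04]
tool_rot: [-0.047, 0.999, -0.0, -0.0]
ft_force: [-1.5, -2.7, -0.4]
grip_width: 0.0007
grip_force: 1.8
now shield [ 0.0004 -0.1017  0.04  ] ang 0.0003 turn 0.0003 shift [ 0.0014  0.0067 -0.002 ] t 8.7833 F [-1.5 -2.7 -0.4] w 0.0007
```

```bash
python3 nudge.py '[[0,0.003,0,0],[0,0.003,0,0],[0,0.003,0,0],[0,0,0,0]]'; python3 nudge.py '[[0,0.003,0,0],[0,0.003,0,0],[0,0,0,0]]';python3 nudge.py '[[0,0.002,0,0],[0,0.002,0,0],[0,0,0,0]]'; python3 go.py -0.001 -0.095 0.042
```

```text
time: 9.12
position: [0.514, -0.0992, 0.0401]
tool_rot: [-0.047, 0.999, -0.001, 0.0]
ft_force: [-2.8, -7.9, -0.3]
grip_width: 0.0003
grip_force: 3.8
time: 9.37
position: [0.5136, -0.0938, 0.0401]
tool_rot: [-0.048, 0.999, -0.002, 0.0]
ft_force: [-2.4, -10.6, -0.5]
grip_width: 0.0001
grip_force: 4.8
time: 9.62
position: [0.5137, -0.0937, 0.0402]
tool_rot: [-0.049, 0.999, -0.005, 0.0]
ft_force: [-6.8, -24.7, -4.0]
grip_width: 0.0006
grip_force: 11.8
now shield [ 0.0006 -0.0884  0.0402] ang 0.005 turn 0.005 shift [ 0.0016 -0.0066 -0.0018] t 9.6167 F [ -6.8 -24.7  -4. ] w 0.0006
```

The row has met a firm stop. I retract, lift clear and check from both cameras while heading for the half brick.

```bash
python3 nudge.py '[[0,-0.02,0,0],[0,-0.02,0,0],[0,0,-0.036,0],[0,0,-0.04,0],[0,0,-0.04,0],[0,0,-0.02,0],[0,-0.035,0,0],[0,-0.035,0,0],[0,-0.035,0,0],[0,-0.035,0,0],[0,0,0,0]]' 0.06; python3 - <<'E'
from h import *
c=robot.camera("top"); s=robot.camera("scene")
a=cv2.resize(c["img"][215:295,170:330],(640,320),interpolation=cv2.INTER_CUBIC); b=cv2.resize(s["img"][165:265,165:325],(400,250),interpolation=cv2.INTER_CUBIC)
v=np.zeros((570,640,3),np.uint8); v[:320]=a; v[320:,:400]=b
cv2.imwrite("pics/p2.png",v[:,:,::-1])
q=(np.float64([(452,260),(535,228),(557,287),(474,318)])+.5)/5-.5+[190,110]
P=onto(c,q,.028); print("closer",P.round(4).tolist(),P.mean(0),[np.linalg.norm(P[i]-P[i-1]) for i in range(4)])
e=P[0]-P[1]+P[3]-P[2]; print("long axis yaw from +y",np.arctan2(-e[0],e[1]))
O=np.array([0.5049,-0.0058,0]); print(R.from_euler("z",-.0934).apply(P.mean(0)-O))
E
python3 go.py 0.2 -0.08 0.1
```

```text
time: 10.53
position: [0.5316, -0.2736, 0.1766]
tool_rot: [-0.044, 0.999, -0.003, 0.002]
ft_force: [0.2, -0.0, 0.6]
grip_width: 0.0585
grip_force: 0.0
closer [[0.7041, -0.0857, 0.028], [0.7176, -0.1218, 0.028], [0.6917, -0.1308, 0.028], [0.6787, -0.0949, 0.028]] [ 0.69800996 -0.10830224  0.028     ] [np.float64(0.027034860086619206), np.float64(0.0384796121353384), np.float64(0.0274665809133795), np.float64(0.03822359075190796)]
long axis yaw from +y 0.35250326102039764
[ 0.18270847 -0.12006573  0.028     ]
now shield [ 2.000e-04 -2.629e-01  1.757e-01] ang -0.003 turn -0.003 shift [-0.1998  0.1828  0.076 ] t 10.6333 F [-0.4  0.8 -0.5] w 0.0594
```

View pics/p2.png

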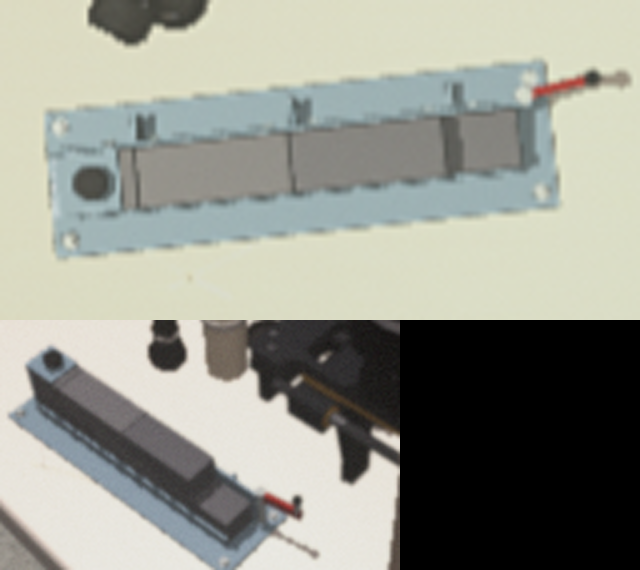

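The course is straight and tight: the joint is at (293,162), flush with the rail, and the first-course top at the open end is bare. Now I pick up the half brick lengthwise, because the box behind it blocks a grip across it.

```bash
python3 go.py 0.179 -0.120 0.1 0.12
```

```text
now shield [ 2.000e-04 -2.629e-01  1.757e-01] ang -0.003 turn -0.123 shift [-0.1946  0.1204  0.076 ] t 10.6333 F [-0.4  0.8 -0.5] w 0.0594
```

```bash
python3 nudge.py '[[0,0,0,-0.1225],[-0.0325,0.02,0,0],[-0.0325,0.02,0,0],[-0.0325,0.02,0,0],[-0.0325,0.02,0.0,0],[-0.0325,0.02,0.02,0],[-0.0325,0.02,0.02,0],[0,0,0.03,0],[0,0,0,0],[0,0,0,0]]' 0.087; python3 go.py 0.179 -0.120 0.012 0.12
```

```text
time: 11.47
position: [0.6901, -0.107, 0.105]
tool_rot: [-0.109, 0.994, 0.002, -0.003]
ft_force: [-0.5, -0.0, 1.7]
grip_width: 0.0869
grip_force: 0.0
now shield [ 0.1749 -0.118   0.105 ] ang 0.1246 turn 0.0046 shift [-0.0044 -0.0029  0.093 ] t 11.4667 F [-0.5 -0.   1.7] w 0.0869
```

```bash
python3 nudge.py '[[-0.003,-0.001,0.03,0],[0,0,0.03,0],[0,0,0.02,0],[0,0,0.012,0],[0,0,0,0]]'; python3 nudge.py '[[0,0,0,0],[0,0,0,0],[0,0,0,0],[0,0,0,0],[0,0,0,0],[0,0,0,0]]' 0.03 30;  python3 go.py 0.11 -0.13 0.02
```

```text
time: 11.88
position: [0.6939, -0.1103, 0.0141]
tool_rot: [-0.107, 0.994, 0.001, -0.002]
ft_force: [-1.0, 0.1, 0.3]
grip_width: 0.0871
grip_force: 0.0
time: 12.38
position: [0.6964, -0.1101, 0.0162]
tool_rot: [-0.108, 0.994, -0.0, 0.001]
ft_force: [0.1, 0.6, 0.2]
grip_width: 0.0548
grip_force: 0.0
now shield [ 0.1809 -0.1217  0.0162] ang 0.1224 turn 0.1224 shift [ 0.0709 -0.0083 -0.0039] t 12.3833 F [0.1 0.6 0.2] w 0.0548
```

```bash
python3 nudge.py '[[0,0,0,0],[0,0,0,0],[0,0,0,0],[0,0,0,0],[0,0,0,0],[0,0,0,0]]'; python3 go.py 0.11 -0.13 0.02
```

```text
time: 12.88
position: [0.6959, -0.1096, 0.0155]
tool_rot: [-0.108, 0.994, 0.0, -0.0]
ft_force: [-0.9, 2.6, 1.9]
grip_width: 0.0404
grip_force: 29.0
now shield [ 0.1805 -0.1212  0.0155] ang 0.1222 turn 0.1222 shift [ 0.0705 -0.0088 -0.0045] t 12.8833 F [-0.9  2.6  1.9] w 0.0404
```

```bash
python3 nudge.py '[[0,0,-0.02,0],[0,0,-0.03,0],[0,0,0,0.1222],[0.035,-0.004,0,0],[0.035,-0.004,0,0],[0,0,0,0],[0,0,0,0]]'; python3 go.py 0.11 -0.13 0.0165
```

```text
time: 13.47
position: [0.6225, -0.1242, 0.0635]
tool_rot: [-0.046, 0.999, 0.001, -0.004]
ft_force: [1.1, 0.1, -3.8]
grip_width: 0.0403
grip_force: 29.1
now shield [ 0.1061 -0.1289  0.0635] ang -0.0012 turn -0.0012 shift [-0.0043 -0.0013  0.0469] t 13.4667 F [ 1.1  0.1 -3.8] w 0.0403
```

```bash
python3 nudge.py '[[0,0,0.025,0],[0,0,0.015,0],[0,0,0.006,0],[0,0,0.002,0],[0,0,0,0]]'; python3 nudge.py '[[0,0,0,0],[0,0,0,0],[0,0,0,0],[0,0,0,0],[0,0,-0.03,0],[0,0,-0.03,0],[0,0,0,0]]' 0.08; python3 go.py 0.11 -0.13 0.0165 1.5708; python3 - <<'E'
from h import *
print(robot.get_obs()["q"])
E
```

```text
time: 13.88
position: [0.6272, -0.1245, 0.0167]
tool_rot: [-0.047, 0.999, 0.0, -0.0]
ft_force: [-0.3, 0.2, -3.7]
grip_width: 0.0404
grip_force: 29.1
time: 14.47
position: [0.6314, -0.1261, 0.0837]
tool_rot: [-0.047, 0.999, -0.002, 0.006]
ft_force: [1.6, -0.3, 1.0]
grip_width: 0.0766
grip_force: 0.0
now shield [ 0.1147 -0.1315  0.0837] ang 0.0004 turn -1.5704 shift [-0.0019  0.0055  0.0671] t 14.4667 F [ 1.6 -0.3  1. ] w 0.0766
[-3.70310480e-01  7.18976117e-01  1.50044159e+00 -2.03957910e-05
  9.09924053e-01 -2.03492005e+00]
```

```bash
python3 nudge.py '[[0,0,0,0.121],[0,0,0,0.121],[0,0,0,0.121],[0,0,0,0.121],[0,0,0,0.121],[0,0,0,0.121],[0,0,0,0.121],[0,0,0,0.121],[0,0,0,0.121],[0,0,0,0.121],[0,0,0,0.121],[0,0,0,0.121],[0,0,0,0.119],[0,0,0,0],[0,0,0,0]]' 0.065; python3 go.py 0.1105 -0.13 0.0145 1.5708;  python3 - <<'E'
from h import *
c=robot.camera("top"); s=robot.camera("scene")
v=np.zeros((570,640,3),np.uint8)
v[:285,:400]=cv2.resize(c["img"][160:274,210:370],(400,285),interpolation=cv2.INTER_CUBIC); v[285:]=cv2.resize(s["img"][150:262,200:330],(640,285),interpolation=cv2.INTER_CUBIC)
cv2.imwrite("pics/p3.png",v[:,:,::-1])
E
```

```text
time: 15.72
position: [0.6272, -0.1246, 0.0777]
tool_rot: [0.672, 0.74, 0.0, 0.0]
ft_force: [0.5, -0.9, 0.2]
grip_width: 0.065
grip_force: 0.0
now shield [ 0.1107 -0.1297  0.0777] ang -1.5678 turn 0.003 shift [-0.0003 -0.0002  0.0632] t 15.7167 F [ 0.5 -0.9  0.2] w 0.065
```

```bash
python3 nudge.py '[[0,0,0.03,0],[0,0,0.02,0],[0,0,0.0122,0],[0,0,0,0]]'; python3 nudge.py '[[0,0,0,0],[0,0,0,0],[0,0,0,0],[0,0,0,0],[0,0,0,0],[0,0,0,0],[0,0,0,0],[0,0,0,0]]' 0.02 40;  python3 nudge.py '[[0,0,-0.02,0],[0,0,-0.03,0],[0,0,-0.03,0],[0,0,0,0],[0,0,0,0]]'; python3 go.py 0.002 -0.105 0.08 1.5708
```

```text
time: 16.15
position: [0.6249, -0.1238, 0.0123]
tool_rot: [0.673, 0.74, -0.001, -0.003]
ft_force: [-0.8, 0.5, 0.1]
grip_width: 0.0648
grip_force: 0.0
time: 16.82
position: [0.6288, -0.1252, 0.0162]
tool_rot: [0.673, 0.739, 0.001, 0.002]
ft_force: [2.9, -0.7, 3.6]
grip_width: 0.0315
grip_force: 39.8
time: 17.23
position: [0.627, -0.1246, 0.0958]
tool_rot: [0.673, 0.739, 0.0, 0.0]
ft_force: [-1.1, -0.2, -4.7]
grip_width: 0.0317
grip_force: 39.8
now shield [ 0.1105 -0.1296  0.0958] ang -1.5707 turn 0.0001 shift [ 0.0246 -0.1085  0.0157] t 17.2333 F [-1.1 -0.2 -4.7] w 0.0317
```

```bash
python3 nudge.py '[[0.0064,-0.0286,0,0],[0.0064,-0.0286,0,0],[0.0064,-0.0286,0,0],[0.0064,-0.0286,0,0],[0,0,0.02,0],[0,0,0.012,0],[0,0,0,0],[0,0,0,0]]'; python3 go.py -0.004 -0.104 0.0485 1.5708
```

```text
time: 17.9
position: [0.5072, -0.1093, 0.061]
tool_rot: [0.673, 0.739, -0.002, -0.003]
ft_force: [-1.6, -0.2, -3.8]
grip_width: 0.0315
grip_force: 40.0
now shield [-0.0073 -0.1033  0.061 ] ang -1.571 turn -0.0002 shift [-0.0008  0.0034  0.0125] t 17.9 F [-1.6 -0.2 -3.8] w 0.0315
```

View pics/p3.png

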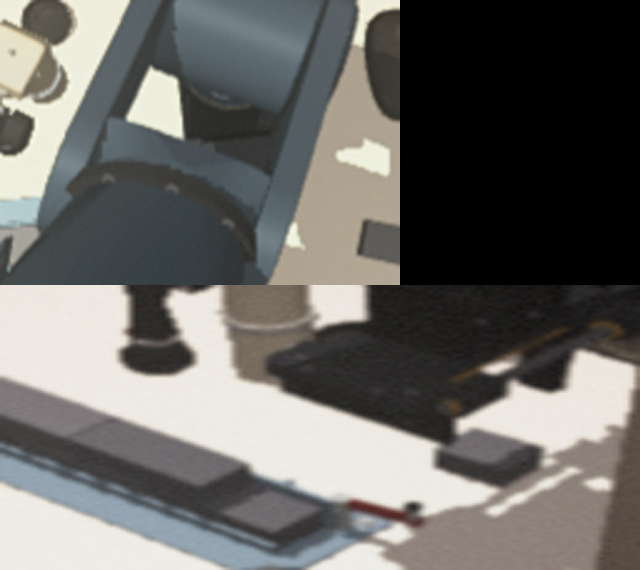

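The half brick stood clear of everything for the regrip at about (490,455). Now I lower it onto the course.

```bash
python3 nudge.py '[[0,0.001,0.005,0],[0,0,0.005,0],[0,0,0,0],[0,0,0,0]]'; python3 go.py -0.004 -0.104 0.0485 1.5708; python3 nudge.py '[[0,0,0.002,0],[0,0,0,0],[0,0,0,0]]'; python3 go.py -0.004 -0.104 0.0485 1.5708
```

```text
time: 18.23
position: [0.5096, -0.1107, 0.0529]
tool_rot: [0.672, 0.74, -0.002, -0.001]
ft_force: [-6.0, -8.1, 7.3]
grip_width: 0.0315
grip_force: 40.0
now shield [-0.0051 -0.1048  0.0529] ang -1.5685 turn 0.0022 shift [0.0008 0.0012 0.0044] t 18.2333 F [-6.  -8.1  7.3] w 0.0315
time: 18.48
position: [0.5095, -0.1107, 0.0526]
tool_rot: [0.672, 0.74, -0.002, -0.001]
ft_force: [-8.6, -6.4, 20.8]
grip_width: 0.0316
grip_force: 40.0
now shield [-0.0052 -0.1049  0.0526] ang -1.5684 turn 0.0024 shift [0.0009 0.0012 0.0041] t 18.4833 F [-8.6 -6.4 20.8] w 0.0316
```

```bash
python3 nudge.py '[[0,0,-0.0025,0],[0,0,0,0],[0,0,0,0]]';python3 nudge.py '[[0,0,0,0],[0,0,0,0],[0,0,0,0],[0,0,0,0]]' 0.05 20; python3 nudge.py '[[0,0,-0.03,0],[0,0,-0.03,0],[0,0,-0.02,0],[0.02,-0.035,0,0],[0.02,-0.035,0,0],[0.02,-0.035,0,0],[0.02,-0.035,0,0],[0,0,0,0]]'; python3 go.py -0.004 -0.1 0.0485 1.5708
python3 - <<'E'
from h import *
c=robot.camera("top"); s=robot.camera("scene")
v=np.zeros((570,640,3),np.uint8)
v[:285]=cv2.resize(c["img"][212:286,160:326],(640,285),interpolation=cv2.INTER_CUBIC); v[285:]=cv2.resize(s["img"][190:261,200:360],(640,285),interpolation=cv2.INTER_CUBIC)
cv2.imwrite("pics/p4.png",v[:,:,::-1])
E
```

```text
time: 18.73
position: [0.5111, -0.1099, 0.0534]
tool_rot: [0.673, 0.74, -0.001, -0.001]
ft_force: [-4.0, -4.0, 5.8]
grip_width: 0.0315
grip_force: 40.0
time: 19.07
position: [0.5119, -0.1092, 0.0532]
tool_rot: [0.673, 0.739, 0.0, -0.0]
ft_force: [0.2, 0.2, 0.7]
grip_width: 0.0472
grip_force: 0.0
time: 19.73
position: [0.3521, -0.0365, 0.1327]
tool_rot: [0.673, 0.74, -0.003, -0.009]
ft_force: [-0.8, 0.3, -0.4]
grip_width: 0.05
grip_force: 0.0
now shield [-0.155  -0.0163  0.1327] ang -1.5695 turn 0.0013 shift [-0.0844  0.1523  0.0809] t 19.7333 F [-0.8  0.3 -0.4] w 0.05
```

```bash
cat > prof.py <<'E'
from h import *
c=robot.camera("top"); g=c["img"].astype(np.float32).mean(2); bl=c["img"][:,:,2].astype(np.float32)-c["img"][:,:,0]
O=np.array([0.5049,-0.0058,0]); F=R.from_euler("z",.0934)
def L(P):
    u=proj(c,O+F.apply(np.float64(P))).astype(np.float32); f=lambda a:cv2.remap(a,u[:,:1],u[:,1:],cv2.INTER_LINEAR).ravel().round().astype(int)
    return list(zip((np.float64(P)[:,:2]*1000).round().astype(int).tolist(),f(g).tolist(),f(bl).tolist()))
for x in(-.008,0,.006): print("along x",x,[(p[1],a,b) for p,a,b in L([(x,y,.06) for y in np.arange(-.06,-.145,-.002)])])
for y in(-.05,-.09,-.1,-.115): print("across y",y,[(p[0],a,b) for p,a,b in L([(x,y,.06) for x in np.arange(-.030,.028,.002)])])
E
python3 prof.py
```

```text
along x -0.008 [(-60, 120, -5), (-62, 120, -5), (-64, 119, -6), (-66, 120, -6), (-68, 119, -5), (-70, 119, -6), (-72, 120, -6), (-74, 120, -6), (-76, 119, -6), (-78, 106, -5), (-80, 83, -5), (-82, 91, -4), (-84, 93, -6), (-86, 93, -5), (-88, 94, -5), (-90, 94, -4), (-92, 94, -5), (-94, 94, -5), (-96, 92, -7), (-98, 93, -6), (-100, 101, -6), (-102, 88, -6), (-104, 82, -6), (-106, 82, -4), (-108, 82, -5), (-110, 82, -5), (-112, 82, -5), (-114, 82, -5), (-116, 82, -5), (-118, 82, -6), (-120, 81, -6), (-122, 83, -6), (-124, 89, -3), (-126, 98, 4), (-128, 105, 9), (-130, 104, 10), (-132, 104, 9), (-134, 107, 3), (-136, 119, -13), (-138, 139, -23), (-140, 163, -22), (-142, 198, -20), (-144, 199, -19)]
along x 0 [(-60, 120, -6), (-62, 119, -6), (-64, 119, -8), (-66, 119, -7), (-68, 119, -4), (-70, 119, -6), (-72, 120, -6), (-74, 120, -7), (-76, 119, -5), (-78, 116, -6), (-80, 100, -5), (-82, 93, -6), (-84, 93, -5), (-86, 93, -6), (-88, 94, -6), (-90, 95, -6), (-92, 95, -6), (-94, 95, -5), (-96, 97, -5), (-98, 101, -6), (-100, 96, -6), (-102, 83, -5), (-104, 82, -5), (-106, 83, -6), (-108, 8
[... 2091 characters left out ...]
-7), (-8, 101, -6), (-6, 95, -7), (-4, 90, -6), (-2, 91, -6), (0, 96, -6), (2, 103, -6), (4, 107, -7), (6, 108, -7), (8, 108, -8), (10, 99, -6), (12, 94, -6), (14, 88, -4), (16, 113, 9), (18, 132, 16), (20, 140, 16), (22, 150, 18), (24, 155, 20), (26, 156, 20)]
across y -0.115 [(-30, 156, 21), (-28, 156, 21), (-26, 157, 21), (-24, 157, 22), (-22, 155, 21), (-20, 127, 15), (-18, 87, 0), (-16, 81, -5), (-14, 81, -6), (-12, 82, -6), (-10, 82, -5), (-8, 83, -5), (-6, 82, -5), (-4, 82, -5), (-2, 82, -5), (0, 82, -5), (2, 83, -5), (4, 82, -5), (6, 82, -6), (8, 83, -5), (10, 84, -5), (12, 94, -7), (14, 99, -5), (16, 110, 6), (18, 136, 17), (20, 154, 20), (22, 156, 20), (24, 156, 20), (26, 156, 21)]
```

```bash
python3 nudge.py '[[-0.036,0.01,0,0],[-0.036,0.01,0,0],[-0.036,0.01,0,0],[-0.036,0.01,0,0],[-0.036,0.01,0,0],[-0.036,0.01,0,0],[-0.02,0.01,0,0],[0,0,0,0]]' 0; python3 go.py -0.004 -0.165 0.05 1.5708; python3 prof.py | cut -c1-900
```

```text
time: 20.55
position: [0.462, -0.2795, 0.1343]
tool_rot: [0.675, 0.738, -0.0, 0.006]
ft_force: [1.1, -0.2, 0.8]
grip_width: 0.0052
grip_force: 0.0
now shield [-0.0682 -0.2685  0.1343] ang -1.5744 turn -0.0036 shift [0.1042 0.0636 0.0838] t 20.55 F [ 1.1 -0.2  0.8] w 0.0052
along x -0.008 [(-60, 126, -6), (-62, 127, -5), (-64, 127, -5), (-66, 125, -7), (-68, 125, -6), (-70, 126, -6), (-72, 126, -6), (-74, 125, -7), (-76, 123, -7), (-78, 111, -5), (-80, 88, -4), (-82, 98, -6), (-84, 100, -6), (-86, 100, -5), (-88, 99, -5), (-90, 100, -5), (-92, 100, -5), (-94, 99, -6), (-96, 98, -5), (-98, 99, -7), (-100, 105, -7), (-102, 92, -7), (-104, 87, -6), (-106, 87, -5), (-108, 88, -5), (-110, 87, -5), (-112, 87, -5), (-114, 87, -5), (-116, 87, -5), (-118, 87, -5), (-120, 87, -6), (-122, 88, -6), (-124, 93, -3), (-126, 103, 4), (-128, 110, 10), (-130, 110, 10), (-132, 110, 9), (-134, 113, 3), (-136, 125, -13), (-138, 145, -25), (-140, 170, -22), (-142, 205, -20), (-144, 207, -20)]
along x 0 [(-60, 126, -6), (-62, 126, -6), (-64, 125, -6), (-66, 126, -6), (-68, 125, -6), (-70, 125, -6), (-72, 12
[... 2406 characters left out ...]
-8, 105, -7), (-6, 100, -7), (-4, 96, -6), (-2, 97, -7), (0, 101, -6), (2, 107, -7), (4, 112, -7), (6, 114, -7), (8, 114, -7), (10, 106, -6), (12, 101, -6), (14, 94, -4), (16, 119, 9), (18, 138, 15), (20, 147, 15), (22, 157, 18), (24, 162, 21), (26, 163, 22)]
across y -0.115 [(-30, 163, 22), (-28, 164, 22), (-26, 164, 21), (-24, 164, 22), (-22, 162, 21), (-20, 133, 14), (-18, 93, -1), (-16, 85, -6), (-14, 87, -6), (-12, 87, -6), (-10, 87, -5), (-8, 87, -5), (-6, 87, -7), (-4, 87, -5), (-2, 88, -5), (0, 88, -6), (2, 87, -4), (4, 87, -5), (6, 88, -6), (8, 88, -5), (10, 88, -6), (12, 99, -7), (14, 104, -5), (16, 115, 6), (18, 142, 18), (20, 160, 21), (22, 162, 20), (24, 162, 21), (26, 162, 20)]
```

```bash
python3 - <<'E'
from h import *
c=robot.camera("top"); s=robot.camera("scene")
v=np.zeros((590,800,3),np.uint8)
v[:240]=cv2.resize(c["img"][228:276,180:340],(800,240),interpolation=cv2.INTER_CUBIC); v[240:]=cv2.resize(s["img"][190:260,200:360],(800,350),interpolation=cv2.INTER_CUBIC)
cv2.imwrite("pics/p5.png",v[:,:,::-1])
E
```

```text
(no output)
```

View pics/p5.png

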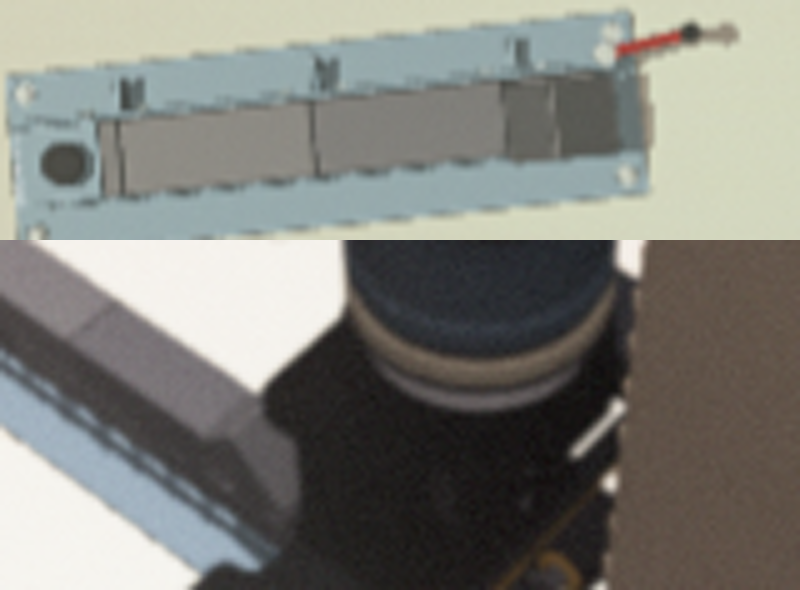

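The half brick is not lying flat. The top view shows two shaded faces meeting at a ridge at crop x≈555, so it leans against the stretcher's end. I have used all my picture views, so I'll measure its tilt numerically, starting with the stored unobstructed scene picture.

```bash
python3 - <<'E'
from h import *
a=cv2.imread("pics/p4.png").astype(np.float32).mean(2)[285:]
a=cv2.resize(a,(160,71),interpolation=cv2.INTER_AREA)   # scene px origin (200,190)
ch="@%#*+=-:. "
print("scene rows y, cols x=232..285")
for y in range(22,68): print(190+y,"".join(ch[min(9,int(v/22))] for v in a[y,32:90]), " ".join("%d"%v for v in a[y,44:76:4]))
s=robot.camera("scene"); O=np.array([0.5049,-0.0058,0]); F=R.from_euler("z",.0934)
for n,p in (("Rend top front",(-.016,-.08,.06)),("Rend top back",(.016,-.08,.06)),("course end front",(-.016,-.12,.032)),("course end back",(.016,-.12,.032)),("flat closer end top front",(-.016,-.124,.06)),("flat top back",(.016,-.124,.06)),("mid ridge z50",(0,-.1,.05)),("z60",(0,-.1,.06)),("z70",(0,-.1,.07))): print(n,proj(s,O+F.apply(p)).round(1))
E
```

```text
scene rows y, cols x=232..285
212 ======-.                                                   237 236 238 236 237 237 237 236
213 =======-:.                                                 236 236 238 236 236 236 237 237
214 =========-.                                                228 237 236 236 237 237 237 238
215 ==========-:.                                              197 236 236 237 237 237 237 236
216 ============-.                                             147 234 237 237 236 238 237 237
217 =============-:.                                           117 224 237 237 237 237 237 237
218 ===============-.                                          113 191 235 236 236 237 236 237
219 ================-:                                         114 142 220 223 237 237 236 238
220 ==================-:::::.                                  114 117 172 176 238 237 236 236
221 ================++=====+=:                                 115 106 123 126 237 237 237 236
222 +==============++++++++++=.                                113 102 105 97 236 237 237 236
223 ++============++++++++
[... 2698 characters left out ...]
*++++++++++++=:       .::.        170 165 87 78 98 99 102 217
254     .::::::::::::::=++***++++++++++++=:.         ....      171 168 104 85 99 101 109 218
255      .::::::::::::::-=++++++++++++++=:.            .::..   170 171 133 93 96 99 127 232
256        .:::::::::::::-=++++++++++++=-.               .::.  172 171 160 98 102 99 152 237
257          .:::::::::::::==+++++++++=-.                  .:: 170 169 168 110 99 98 177 238
Rend top front [[240.6 228.3]]
Rend top back [[251.2 219. ]]
course end front [[255.8 246.6]]
course end back [[266.1 237. ]]
flat closer end top front [[256.5 239.5]]
flat top back [[267.1 229.7]]
mid ridge z50 [[253.4 231.5]]
z60 [[253.1 228.5]]
z70 [[252.8 225.5]]
```

The geometry shows the half brick leaning at about 50° with its lower edge on the ledge. The shallow top grip let it pivot. I'll regrip it around its middle, lay it flat on the bench, then place it with a deep lengthwise grip.

```bash
python3 nudge.py '[[0.028,0.0107,0,0],[0.028,0.0107,0,0],[0.028,0.0107,0,0],[0.028,0.0107,0,0],[0.028,0.0107,0,0],[0.0285,0.0107,0,0],[0,0,0,0],[0,0,0,0],[0,0,0,0]]' 0.06 15; python3 go.py -0.004 -0.1 0.047 1.5708
```

```text
time: 21.5
position: [0.5044, -0.097, 0.1338]
tool_rot: [0.673, 0.74, -0.0, -0.0]
ft_force: [0.3, 0.3, -0.5]
grip_width: 0.053
grip_force: 0.0
now shield [-0.0091 -0.0908  0.1338] ang -1.569 turn 0.0018 shift [-0.0092  0.0051  0.0868] t 21.5 F [ 0.3  0.3 -0.5] w 0.053
```

```bash
python3 nudge.py '[[-0.009,0.005,0,0],[0,0,0,0],[0,0,0.025,0],[0,0,0.025,0],[0,0,0.02,0],[0,0,0.01,0],[0,0,0.005,0],[0,0,0,0],[0,0,0,0]]'; python3 go.py -0.004 -0.1 0.047 1.5708
```

```text
time: 22.25
position: [0.5111, -0.1069, 0.0491]
tool_rot: [0.674, 0.739, 0.0, 0.0]
ft_force: [-0.3, -0.7, -0.3]
grip_width: 0.0597
grip_force: 0.0
now shield [-0.0033 -0.1012  0.0491] ang -1.5717 turn -0.0009 shift [ 0.0012 -0.0007  0.0021] t 22.25 F [-0.3 -0.7 -0.3] w 0.0597
```

No contact on the way down. I close on it, then lift.

```bash
python3 nudge.py '[[0.001,0,0.001,0],[0,0,0,0],[0,0,0,0],[0,0,0,0],[0,0,0,0],[0,0,0,0],[0,0,0,0]]' 0.02 40; python3 nudge.py '[[0,0,-0.01,0],[0,0,-0.02,0],[0,0,-0.03,0],[0,0,0,0],[0,0,0,0]]'; python3 go.py 0.11 -0.13 0.06 1.5708
```

```text
time: 22.83
position: [0.5107, -0.1052, 0.048]
tool_rot: [0.673, 0.739, 0.0, 0.0]
ft_force: [-0.5, 0.3, 2.4]
grip_width: 0.0317
grip_force: 40.0
time: 23.25
position: [0.5113, -0.1055, 0.1089]
tool_rot: [0.673, 0.739, 0.0, 0.002]
ft_force: [-1.0, -0.1, -3.9]
grip_width: 0.0319
grip_force: 40.0
now shield [-0.0029 -0.0999  0.1089] ang -1.5708 turn 0.0 shift [-0.03    0.1128  0.0492] t 23.25 F [-1.  -0.1 -3.9] w 0.0319
```

```bash
python3 nudge.py '[[-0.0075,0.0282,0,0],[-0.0075,0.0282,0,0],[-0.0075,0.0282,0,0],[-0.0075,0.0282,0,0],[0,0,0.03,0],[0,0,0.03,0],[0,0,0.02,0],[0,0,0,0],[0,0,0,0]]'; python3 nudge.py '[[0,0,0.005,0],[0,0,0.003,0],[0,0,0.003,0],[0,0,0,0]]' - 8;  python3 nudge.py '[[0.003,0,0.003,0],[0.003,0,0.003,0],[0,0,0,0]]'; python3 go.py 0.11 -0.13 0.02 1.5708
```

```text
time: 24.0
position: [0.623, -0.1236, 0.0247]
tool_rot: [0.673, 0.739, -0.001, -0.003]
ft_force: [0.0, 0.2, -4.1]
grip_width: 0.0319
grip_force: 40.0
time: 24.33
position: [0.6259, -0.1247, 0.0172]
tool_rot: [0.673, 0.739, 0.0, 0.0]
ft_force: [-1.2, 0.2, -5.2]
grip_width: 0.0321
grip_force: 8.0
time: 24.58
position: [0.6257, -0.1182, 0.0121]
tool_rot: [0.673, 0.739, 0.0, 0.001]
ft_force: [-1.0, 1.3, 3.1]
grip_width: 0.0316
grip_force: 8.0
now shield [ 0.1098 -0.1231  0.0121] ang -1.5706 turn 0.0002 shift [-0.0069  0.0002 -0.0079] t 24.5833 F [-1.   1.3  3.1] w 0.0316
```

```bash
python3 nudge.py '[[0.004,0,0,0],[0.003,0,0.001,0],[0.003,0,0.002,0],[0.002,0,0.002,0],[0,0,0,0]]';  python3 nudge.py '[[0.001,0,0.001,0],[0,0,0.001,0],[0,0,0,0]]'; python3 go.py 0.11 -0.13 0.02 1.5708; python3 nudge.py '[[0,0,0,0],[0,0,0,0],[0,0,0,0],[0,0,-0.03,0],[0,0,-0.04,0],[0,0,-0.04,0],[0,-0.02,0,0]]' 0.07; python3 go.py 0.11 -0.13 0.02 0
```

```text
time: 25.0
position: [0.6248, -0.106, 0.0054]
tool_rot: [0.673, 0.739, 0.001, 0.001]
ft_force: [2.7, 0.6, -0.0]
grip_width: 0.0317
grip_force: 8.0
time: 25.25
position: [0.6245, -0.1051, 0.0037]
tool_rot: [0.673, 0.739, 0.001, 0.0]
ft_force: [2.7, 1.5, 0.3]
grip_width: 0.0315
grip_force: 8.0
now shield [ 0.1098 -0.11    0.0037] ang -1.5711 turn -0.0003 shift [-0.02    0.0002 -0.0163] t 25.25 F [2.7 1.5 0.3] w 0.0315
time: 25.83
position: [0.6122, -0.11, 0.1216]
tool_rot: [0.673, 0.739, 0.004, 0.009]
ft_force: [2.3, -0.4, 0.1]
grip_width: 0.0675
grip_force: 0.0
now shield [ 0.0971 -0.1137  0.1216] ang -1.5703 turn -1.5703 shift [-0.0111 -0.0154  0.102 ] t 25.8333 F [ 2.3 -0.4  0.1] w 0.0675
```

```bash
python3 nudge.py '[[0,0,0,-0.121],[0,0,0,-0.121],[0,0,0,-0.121],[0,0,0,-0.121],[0,0,0,-0.121],[0,0,0,-0.121],[0,0,0,-0.121],[0,0,0,-0.121],[0,0,0,-0.121],[0,0,0,-0.121],[0,0,0,-0.121],[0,0,0,-0.121],[0,0,0,-0.118],[0.036,-0.02,0,0],[0.036,-0.02,0,0],[0.036,-0.02,0,0],[0.036,-0.02,0,0],[0.03,-0.03,0,0]]' 0.06
cat > cl.py <<'E'
from h import *
c=robot.camera("top"); im=c["img"].astype(int); O=np.array([0.5049,-0.0058,0]); F=R.from_euler("z",.0934)
u=proj(c,O+F.apply([.11,-.115,.028]))[0]; print("expect px",u.round(1)); x0,y0=(u-22).astype(int); x1,y1=(u+22).astype(int)
sub=im[y0:y1,x0:x1].mean(2)
for t in (130,150):
    m=(sub<t).astype(np.uint8)
    for k in cv2.findContours(m,0,1)[0]:
        if cv2.contourArea(k)>80:
            r=cv2.minAreaRect(k); b=cv2.boxPoints(r)+[x0,y0]; P=onto(c,b,.028); q=F.inv().apply(P-O)
            print(t,b.round(1).tolist(),"shield",q.mean(0).round(4),"size",[np.linalg.norm(P[i]-P[i-1]).round(4) for i in(1,2)],"corners",q[:,:2].round(3).tolist())
for row in sub[::2]: print(" ".join("%3d"%v for v in row[::1]))
E
python3 cl.py
```

```text
time: 27.33
position: [0.4372, -0.2306, 0.1133]
tool_rot: [-0.047, 0.999, 0.002, -0.002]
ft_force: [0.4, 0.2, -0.6]
grip_width: 0.0603
grip_force: 0.0
expect px [291.8 197.8]
130 [[281.7, 192.0], [300.3, 190.3], [301.7, 205.3], [283.1, 207.0]] shield [ 0.1083 -0.1146  0.028 ] size [np.float64(0.04), np.float64(0.0323)] corners [[0.125, -0.095], [0.124, -0.135], [0.092, -0.134], [0.092, -0.094]]
150 [[282.0, 191.0], [303.0, 191.0], [303.0, 206.0], [282.0, 206.0]] shield [ 0.1084 -0.1164  0.028 ] size [np.float64(0.045), np.float64(0.0323)] corners [[0.127, -0.096], [0.122, -0.14], [0.09, -0.137], [0.095, -0.092]]
206 204 205 205 206 205 204 205 205 205 205 205 205 206 205 205 205 204 204 205 203 204 204 205 205 204 205 205 204 206 203 205 203 205 204 204 204 205 204 205 206 205 204 204
204 205 204 205 205 205 205 205 205 205 204 205 205 206 205 206 204 205 205 205 205 204 204 205 205 205 205 204 205 205 205 205 204 205 205 206 205 205 205 205 205 205 205 205
204 204 204 204 204 205 204 204 204 203 205 204 205 204 204 204 205 204 205 204 205 205 204 204 204 205 205 205 206 206 205 204 
[... 2691 characters left out ...]
 206 207 207 208 207 207 207 207 207 207 207 206 206 208 207 206 207 207 208 207 207 206 207 208 207 207 206 208 207 206 208 207 208 206 207 208 207 207 207 207 208 207 207
207 207 207 207 206 206 207 207 206 206 206 207 208 206 207 206 207 206 206 207 207 206 207 207 206 208 206 207 206 206 207 205 207 207 206 206 206 207 206 207 207 207 207 207
207 208 207 207 207 206 206 207 207 207 206 207 206 206 206 207 206 208 207 207 207 206 207 206 206 207 206 207 208 206 206 206 207 206 207 206 207 206 207 207 207 206 207 207
206 204 206 206 205 206 205 206 206 206 206 206 207 207 206 208 207 206 205 207 207 206 206 207 207 207 206 206 206 205 206 207 206 207 206 206 206 208 207 206 207 207 207 207
```

It lies flat again and aligned with the wall, 40 × 32 mm with its centre near shield (0.109, −0.114). Now a deep lengthwise grip.

```bash
python3 go.py 0.1092 -0.1135 0.08 0
```

```text
now shield [-0.0919 -0.2241  0.1133] ang -0.0044 turn -0.0044 shift [-0.2013  0.1106  0.0322] t 27.3833 F [-2.6 -2.2 -0.4] w 0.06
```

```bash
python3 nudge.py '[[-0.0335,0.0184,0,0],[-0.0335,0.0184,0,0],[-0.0335,0.0184,0,0],[-0.0335,0.0184,0,0],[-0.0335,0.0184,0,0],[-0.0335,0.0184,0,-0.0044],[0,0,0.02,0],[0,0,0.013,0],[0,0,0,0],[0,0,0,0]]' 0.07; python3 go.py 0.1092 -0.1135 0.004 0
```

```text
time: 28.22
position: [0.6287, -0.104, 0.079]
tool_rot: [-0.048, 0.999, 0.001, -0.003]
ft_force: [0.1, -0.5, 0.1]
grip_width: 0.0702
grip_force: 0.0
now shield [ 0.1141 -0.1093  0.079 ] ang 0.0026 turn 0.0026 shift [ 0.0045 -0.0044  0.0751] t 28.2167 F [ 0.1 -0.5  0.1] w 0.0702
```

```bash
python3 nudge.py '[[0.004,-0.004,0.03,0],[0,0,0.025,0],[0,0,0.014,0],[0,0,0.005,0],[0,0,0,0],[0,0,0,0]]'; python3 go.py 0.1092 -0.1135 0.004 0; python3 nudge.py '[[0,0,0,0],[0,0,0,0],[0,0,0,0],[0,0,0,0],[0,0,0,0],[0,0,0,0],[0,0,0,0]]' 0.03 40;python3 go.py 0.1092 -0.1135 0.004 0
```

```text
time: 28.72
position: [0.6281, -0.109, 0.0075]
tool_rot: [-0.048, 0.999, -0.0, 0.0]
ft_force: [-0.0, 0.8, 0.4]
grip_width: 0.0699
grip_force: 0.0
now shield [ 0.113  -0.1142  0.0075] ang 0.0029 turn 0.0029 shift [0.0038 0.0007 0.0035] t 28.7167 F [-0.   0.8  0.4] w 0.0699
time: 29.3
position: [0.6278, -0.1082, 0.007]
tool_rot: [-0.048, 0.999, 0.0, 0.0]
ft_force: [-0.8, 0.0, 2.3]
grip_width: 0.0393
grip_force: 40.0
now shield [ 0.1128 -0.1134  0.007 ] ang 0.0035 turn 0.0035 shift [ 0.0036 -0.0001  0.003 ] t 29.3 F [-0.8  0.   2.3] w 0.0393
```

```bash
python3 nudge.py '[[0,0,-0.015,0],[0,0,-0.03,0],[0,0,-0.03,0],[0.0285,0,0,0],[0.0285,0,0,0],[0.0285,0,0,0],[0.0285,0,0,0],[0,0,0,0.003],[0,0,0,0],[0,0,0,0]]'; python3 go.py -0.001 -0.1135 0.040 0
```

```text
time: 30.13
position: [0.5147, -0.1198, 0.0814]
tool_rot: [-0.047, 0.999, -0.0, 0.0]
ft_force: [0.5, 0.5, -3.4]
grip_width: 0.0399
grip_force: 40.0
now shield [-0.0009 -0.1144  0.0814] ang 0.0002 turn 0.0002 shift [0.0001 0.0009 0.0414] t 30.1333 F [ 0.5  0.5 -3.4] w 0.0399
```

```bash
python3 nudge.py '[[0,0.0005,0.02,0],[0,0,0.01,0],[0,0,0.005,0],[0,0,0,0],[0,0,0,0]]'; python3 go.py -0.001 -0.1135 0.039 0; python3 nudge.py '[[0,0,0.003,0],[0,0,0.003,0],[0,0,0,0]]'; python3 go.py -0.001 -0.1135 0.039 0
```

```text
time: 30.55
position: [0.5144, -0.1188, 0.0462]
tool_rot: [-0.047, 0.999, 0.0, -0.0]
ft_force: [-0.1, -0.2, -3.0]
grip_width: 0.0398
grip_force: 40.0
now shield [-0.0011 -0.1134  0.0462] ang 0.0009 turn 0.0009 shift [-0.0001 -0.0001  0.0072] t 30.55 F [-0.1 -0.2 -3. ] w 0.0398
time: 30.8
position: [0.5142, -0.1189, 0.0406]
tool_rot: [-0.047, 0.999, -0.0, 0.0]
ft_force: [0.3, 0.2, -5.4]
grip_width: 0.0396
grip_force: 40.0
now shield [-0.0013 -0.1135  0.0406] ang 0.0005 turn 0.0005 shift [-0.0003  0.      0.0016] t 30.8 F [ 0.3  0.2 -5.4] w 0.0396
```

```bash
python3 nudge.py '[[0,0,0.0015,0],[0,0,0,0],[0,0,0,0]]'; python3 nudge.py '[[0,0,0.001,0],[0,0,0,0]]'; python3 go.py -0.001 -0.1135 0.039 0
```

```text
time: 31.05
position: [0.5142, -0.119, 0.0393]
tool_rot: [-0.047, 0.999, -0.0, 0.0]
ft_force: [-1.1, -0.4, -4.3]
grip_width: 0.0396
grip_force: 40.0
time: 31.22
position: [0.5143, -0.119, 0.039]
tool_rot: [-0.047, 0.999, -0.0, 0.0]
ft_force: [-1.5, 0.3, 2.5]
grip_width: 0.0401
grip_force: 40.0
now shield [-0.0012 -0.1136  0.039 ] ang 0.0004 turn 0.0004 shift [-0.0002  0.0001 -0.    ] t 31.2167 F [-1.5  0.3  2.5] w 0.0401
```

Touchdown came at exactly the expected height. I open a little, check and withdraw upward.

```bash
python3 nudge.py '[[0,0,0,0],[0,0,0,0],[0,0,0,0]]' 0.0435 10; python3 nudge.py '[[0,0,-0.01,0],[0,0,-0.02,0],[0,0,-0.03,0],[0,0,-0.02,0],[0,0,0,0]]'; python3 nudge.py '[[0.02,-0.035,0,0],[0.02,-0.035,0,0],[0.02,-0.035,0,0],[0,0,0,0],[0,0,0,0]]' 0; python3 go.py -0.002 -0.165 0.04; sed -i 's/for y in(-.05,-.09,-.1,-.115)/for y in(-.05,-.11,-.125)/' prof.py; python3 prof.py
```

```text
time: 31.47
position: [0.5146, -0.1192, 0.0385]
tool_rot: [-0.047, 0.999, -0.0, 0.001]
ft_force: [0.1, 0.7, -0.6]
grip_width: 0.043
grip_force: 0.0
time: 31.88
position: [0.517, -0.1201, 0.1226]
tool_rot: [-0.047, 0.999, -0.002, 0.004]
ft_force: [0.4, -0.7, -0.1]
grip_width: 0.0436
grip_force: 0.0
time: 32.3
position: [0.4634, -0.231, 0.118]
tool_rot: [-0.045, 0.999, 0.0, -0.0]
ft_force: [0.1, 0.4, -0.6]
grip_width: 0.0178
grip_force: 0.0
now shield [-0.0623 -0.2203  0.118 ] ang -0.0042 turn -0.0042 shift [-0.0603  0.0553  0.078 ] t 32.3 F [ 0.1  0.4 -0.6] w 0.0178
along x -0.008 [(-60, 127, -6), (-62, 128, -6), (-64, 128, -6), (-66, 127, -6), (-68, 127, -6), (-70, 126, -6), (-72, 127, -6), (-74, 127, -7), (-76, 124, -7), (-78, 114, -5), (-80, 88, -6), (-82, 87, -4), (-84, 88, -5), (-86, 89, -4), (-88, 100, -6), (-90, 125, -6), (-92, 121, -5), (-94, 109, -6), (-96, 127, -7), (-98, 131, -9), (-100, 131, -7), (-102, 131, -7), (-104, 131, -8), (-106, 130, -8), (-108, 131, -8), (-110, 130, -8), (-112, 131, -8), (-114, 130, -7), (-116, 131, -7), (-118, 131, -8), (-120, 129, -8), (-122, 12
[... 2317 characters left out ...]
31, -8), (-4, 130, -8), (-2, 131, -8), (0, 131, -8), (2, 130, -8), (4, 131, -8), (6, 131, -9), (8, 131, -8), (10, 125, -8), (12, 115, -7), (14, 114, -4), (16, 119, 7), (18, 135, 19), (20, 155, 21), (22, 163, 22), (24, 164, 22), (26, 165, 20)]
across y -0.125 [(-30, 186, -5), (-28, 195, -8), (-26, 188, -2), (-24, 171, 10), (-22, 147, 15), (-20, 123, 5), (-18, 121, -6), (-16, 129, -8), (-14, 129, -8), (-12, 130, -8), (-10, 130, -9), (-8, 129, -9), (-6, 129, -8), (-4, 129, -8), (-2, 129, -8), (0, 129, -8), (2, 129, -8), (4, 129, -8), (6, 129, -8), (8, 129, -8), (10, 125, -7), (12, 114, 2), (14, 111, 11), (16, 143, 13), (18, 182, 1), (20, 195, -11), (22, 197, -13), (24, 191, -10), (26, 180, -8)]
```

It lies flat, about 5 mm forward of its place, with a gap of roughly 14 mm. I push it home from the open end.

```bash
python3 nudge.py '[[-0.03,0.022,0,0],[-0.029,0.022,0,0],[0,0,0.035,0],[0,0,0.028,0],[0,0,0.015,0],[0,0,0,0],[0,0,0,0]]'; python3 go.py -0.004 -0.145 0.040 0
```

```text
time: 32.93
position: [0.5185, -0.1778, 0.0393]
tool_rot: [-0.048, 0.999, 0.001, -0.001]
ft_force: [0.5, -0.2, -0.0]
grip_width: 0.0005
grip_force: 0.0
now shield [-0.0025 -0.1725  0.0393] ang 0.0026 turn 0.0026 shift [ 0.0015  0.0275 -0.0006] t 32.9333 F [ 0.5 -0.2 -0. ] w 0.0005
```

```bash
python3 nudge.py '[[0.0015,0.012,-0.001,0.0026],[0,0.01,0,0],[0,0.004,0,0],[0,0.003,0,0],[0,0.003,0,0],[0,0.003,0,0],[0,0.003,0,0],[0,0,0,0]]'; python3 go.py -0.004 -0.129 0.040 0; python3 nudge.py '[[0,0.003,0,0],[0,0.002,0,0],[0,0,0,0]]'; python3 nudge.py '[[0,0.002,0,0],[0,0.002,0,0],[0,0,0,0]]'; python3 go.py -0.004 -0.129 0.040 0
```

```text
time: 33.6
position: [0.5152, -0.1429, 0.0419]
tool_rot: [-0.046, 0.999, -0.001, 0.002]
ft_force: [1.7, -3.3, 3.0]
grip_width: 0.0007
grip_force: 1.7
now shield [-0.0025 -0.1375  0.0419] ang -0.0023 turn -0.0023 shift [0.0015 0.0085 0.0019] t 33.6 F [ 1.7 -3.3  3. ] w 0.0007
time: 33.85
position: [0.5145, -0.1377, 0.0415]
tool_rot: [-0.045, 0.999, -0.001, 0.001]
ft_force: [0.8, -4.1, 2.8]
grip_width: 0.0005
grip_force: 2.1
time: 34.1
position: [0.5141, -0.134, 0.0415]
tool_rot: [-0.046, 0.999, -0.001, 0.001]
ft_force: [0.7, -4.6, 4.1]
grip_width: 0.0005
grip_force: 2.5
now shield [-0.0028 -0.1285  0.0415] ang -0.0019 turn -0.0019 shift [ 0.0012 -0.0005  0.0015] t 34.1 F [ 0.7 -4.6  4.1] w 0.0005
```

```bash
python3 nudge.py '[[0,0.002,0,0],[0,0,0,0]]'; python3 nudge.py '[[0,0.002,0,0],[0,0,0,0]]'; python3 nudge.py '[[0,0.0015,0,0],[0,0,0,0]]'; python3 go.py -0.004 -0.129 0.040 0
```

```text
time: 34.27
position: [0.5143, -0.134, 0.0415]
tool_rot: [-0.047, 0.999, -0.002, 0.001]
ft_force: [-0.6, -11.5, 3.2]
grip_width: 0.0007
grip_force: 5.7
time: 34.43
position: [0.5144, -0.1339, 0.0416]
tool_rot: [-0.047, 0.999, -0.004, 0.002]
ft_force: [-1.9, -17.2, 1.7]
grip_width: 0.0004
grip_force: 8.7
time: 34.6
position: [0.5145, -0.1339, 0.0416]
tool_rot: [-0.048, 0.999, -0.005, 0.002]
ft_force: [-3.7, -21.8, 1.0]
grip_width: 0.0005
grip_force: 10.9
now shield [-0.0023 -0.1284  0.0416] ang 0.0021 turn 0.0021 shift [ 0.0017 -0.0006  0.0016] t 34.6 F [ -3.7 -21.8   1. ] w 0.0005
```

The row is tight: this stop is exactly 40 mm behind the last one. Now I seat the half brick against the rail from the front.

```bash
python3 nudge.py '[[0,-0.02,0,0],[0,-0.02,0,0],[0.028,0,0,0],[0.028,0,0,0],[0,0,0,0],[0,0.03,0,0],[0,0.03,0,0],[0,0,0,0],[0,0,0,0]]' 0.012; python3 go.py -0.036 -0.1 0.041 0
```

```text
time: 35.35
position: [0.4531, -0.1102, 0.0406]
tool_rot: [-0.047, 0.999, 0.001, -0.002]
ft_force: [0.1, -0.4, 0.0]
grip_width: 0.0118
grip_force: 0.0
now shield [-0.0613 -0.0991  0.0406] ang -0.0 turn -0.0 shift [-0.0253 -0.0009 -0.0005] t 35.35 F [ 0.1 -0.4  0. ] w 0.0118
```

```bash
python3 nudge.py '[[-0.012,-0.001,0,0],[-0.012,0,0,0],[-0.003,0,0,0],[-0.003,0,0,0],[-0.003,0,0,0],[-0.002,0,0,0],[0,0,0,0]]'; python3 nudge.py '[[-0.002,0,0,0],[-0.002,0,0,0],[0,0,0,0]]'; python3 go.py -0.0276 -0.1 0.041 0; python3 nudge.py '[[-0.002,0,0,0],[-0.002,0,0,0],[0,0,0,0]]'; python3 go.py -0.0276 -0.1 0.041 0
```

```text
time: 35.93
position: [0.4871, -0.1105, 0.0406]
tool_rot: [-0.046, 0.999, 0.001, -0.003]
ft_force: [-4.8, -2.9, 0.9]
grip_width: 0.0118
grip_force: 2.3
time: 36.18
position: [0.487, -0.11, 0.0405]
tool_rot: [-0.047, 0.999, 0.002, -0.007]
ft_force: [-12.3, -7.6, 4.8]
grip_width: 0.012
grip_force: 6.4
now shield [-0.0275 -0.1021  0.0405] ang -0.0001 turn -0.0001 shift [ 0.0001  0.0021 -0.0005] t 36.1833 F [-12.3  -7.6   4.8] w 0.012
time: 36.43
position: [0.487, -0.1095, 0.0403]
tool_rot: [-0.047, 0.999, 0.003, -0.011]
ft_force: [-19.5, -12.4, 9.3]
grip_width: 0.0122
grip_force: 10.5
now shield [-0.0275 -0.1016  0.0403] ang 0.0012 turn 0.0012 shift [ 0.0001  0.0016 -0.0007] t 36.4333 F [-19.5 -12.4   9.3] w 0.0122
```

```bash
python3 nudge.py '[[0.02,0,0,0],[0.02,0,0,0],[0,0,-0.035,0],[0,0,-0.035,0],[0.0,-0.035,0,0],[0,-0.035,0,0],[0,-0.035,0,0],[0,-0.025,0,0],[0,0,0,0],[0,0,0,0]]' 0; python3 go.py 0.05 -0.16 0.11 0
sed -i 's/np.arange(-.06,-.145,-.002)/np.arange(.09,-.13,-.002)/; s/for y in(-.05,-.11,-.125)/for y in(.06,0.02,-.02,-.06,-.09,-.11)/; s/for x in(-.008,0,.006)/for x in(-.006,.004)/' prof.py; python3 prof.py | sed 's/, -[0-9]*)/)/g'
```

```text
time: 37.27
position: [0.4694, -0.2444, 0.1109]
tool_rot: [-0.044, 0.999, 0.0, -0.0]
ft_force: [0.3, 0.4, -0.5]
grip_width: 0.0003
grip_force: 0.0
now shield [-0.0575 -0.2342  0.1109] ang -0.0055 turn -0.0055 shift [-0.1075  0.0742  0.0009] t 37.2667 F [ 0.3  0.4 -0.5] w 0.0003
along x -0.006 [(90, 169, 18), (88, 109, 1), (86, 132), (84, 137), (82, 133), (80, 97), (78, 134), (76, 142), (74, 141), (72, 140), (70, 140), (68, 141), (66, 140), (64, 140), (62, 140), (60, 140), (58, 141), (56, 140), (54, 140), (52, 140), (50, 140), (48, 140), (46, 141), (44, 140), (42, 140), (40, 139), (38, 140), (36, 139), (34, 139), (32, 140), (30, 139), (28, 139), (26, 139), (24, 140), (22, 139), (20, 139), (18, 140), (16, 139), (14, 139), (12, 140), (10, 140), (8, 139), (6, 140), (4, 138), (2, 127), (0, 115), (-2, 119), (-4, 129), (-6, 129), (-8, 129), (-10, 129), (-12, 129), (-14, 129), (-16, 129), (-18, 129), (-20, 130), (-22, 129), (-24, 129), (-26, 129), (-28, 129), (-30, 129), (-32, 129), (-34, 128), (-36, 129), (-38, 129), (-40, 129), (-42, 128), (-44, 128), (-46, 128), (-48, 129), (-50, 129), (-
[... 3483 characters left out ...]
, 22), (-20, 166, 21), (-18, 157, 20), (-16, 140, 9), (-14, 131), (-12, 132), (-10, 132), (-8, 132), (-6, 132), (-4, 133), (-2, 133), (0, 132), (2, 132), (4, 132), (6, 133), (8, 132), (10, 132), (12, 132), (14, 129), (16, 122, 4), (18, 124, 15), (20, 119, 14), (22, 112, 11), (24, 113, 10), (26, 110, 10)]
across y -0.11 [(-30, 165, 22), (-28, 165, 22), (-26, 165, 22), (-24, 166, 22), (-22, 165, 22), (-20, 164, 21), (-18, 156, 19), (-16, 140, 9), (-14, 130), (-12, 130), (-10, 132), (-8, 132), (-6, 131), (-4, 130), (-2, 131), (0, 130), (2, 130), (4, 130), (6, 131), (8, 131), (10, 130), (12, 129), (14, 126), (16, 121, 5), (18, 135, 19), (20, 157, 21), (22, 166, 21), (24, 166, 22), (26, 165, 23)]
```

All joints are closed at y ≈ 80, 0 and −80 mm, and every brick is flush with the rail. Now I move behind the keeper to swing it shut.

```bash
python3 nudge.py '[[-0.0375,0.024,0,0],[-0.0375,0.024,0,0],[-0.0375,0.026,0,-0.0055],[0,0,0,0],[0,0,0.035,0],[0,0,0.028,0],[0,0,0.01,0],[0,0,0,0],[0,0,0,0]]'; python3 go.py 0.0346 -0.153 0.037 0
```

```text
time: 38.07
position: [0.5668, -0.1644, 0.038]
tool_rot: [-0.049, 0.999, 0.001, -0.001]
ft_force: [-1.0, -0.3, 0.8]
grip_width: 0.0005
grip_force: 0.0
now shield [ 0.0469 -0.1637  0.038 ] ang 0.0038 turn 0.0038 shift [0.0123 0.0107 0.001 ] t 38.0667 F [-1.  -0.3  0.8] w 0.0005
```

```bash
python3 nudge.py '[[0,0.009,0,0.0038],[0.004,0,0,0],[0.004,0,0,0],[0.004,0,0,0],[0.005,-0.001,0,0],[0.005,-0.001,0,0],[0.005,0,0,0],[0.005,0,0,0],[0,0,0,0]]'; python3 go.py 0.0142 -0.156 0.037 0
```

```text
time: 38.82
position: [0.5336, -0.1612, 0.0381]
tool_rot: [-0.046, 0.999, 0.0, -0.001]
ft_force: [1.1, -0.2, 0.7]
grip_width: 0.0006
grip_force: 0.4
now shield [ 0.0141 -0.1574  0.0381] ang -0.0008 turn -0.0008 shift [-0.0001  0.0014  0.0011] t 38.8167 F [ 1.1 -0.2  0.7] w 0.0006
```

```bash
python3 nudge.py '[[0.004,0.003,0,0],[0.004,0.003,0,0],[0.003,0.003,0,0],[0.003,0.003,0,0],[0.002,0.004,0,0],[0.001,0.003,0,0],[0,0,0,0],[0,0,0,0]]'; python3 go.py -0.004 -0.135 0.037 0
```

```text
time: 39.48
position: [0.5163, -0.1435, 0.0383]
tool_rot: [-0.047, 0.999, -0.0, -0.0]
ft_force: [3.1, -0.7, 0.2]
grip_width: 0.0005
grip_force: 1.0
now shield [-0.0015 -0.1382  0.0383] ang 0.0006 turn 0.0006 shift [0.0025 0.0032 0.0013] t 39.4833 F [ 3.1 -0.7  0.2] w 0.0005
```

```bash
python3 nudge.py '[[-0.002,0.002,0,0],[0,0.002,0,0],[0,0,0,0]]'; python3 go.py -0.004 -0.135 0.037 0; python3 nudge.py '[[0,0.002,0,0],[0,0.001,0,0],[0,0,0,0]]';python3 nudge.py '[[0,0.0015,0,0],[0,0,0,0]]'; python3 go.py -0.004 -0.135 0.037 0
```

```text
time: 39.73
position: [0.5172, -0.1402, 0.038]
tool_rot: [-0.047, 0.999, -0.001, -0.001]
ft_force: [0.2, -3.5, -0.3]
grip_width: 0.0003
grip_force: 2.3
now shield [-0.0002 -0.135   0.038 ] ang 0.0014 turn 0.0014 shift [0.0038 0.     0.001 ] t 39.7333 F [ 0.2 -3.5 -0.3] w 0.0003
time: 39.98
position: [0.5173, -0.14, 0.0381]
tool_rot: [-0.048, 0.999, -0.003, -0.001]
ft_force: [-3.4, -13.3, -1.1]
grip_width: 0.0005
grip_force: 6.3
time: 40.15
position: [0.5174, -0.1399, 0.0381]
tool_rot: [-0.049, 0.999, -0.004, -0.0]
ft_force: [-3.7, -17.8, -2.1]
grip_width: 0.0004
grip_force: 8.5
now shield [-1.000e-04 -1.347e-01  3.810e-02] ang 0.004 turn 0.004 shift [ 0.0039 -0.0003  0.0011] t 40.15 F [ -3.7 -17.8  -2.1] w 0.0004
```

The keeper is on its stop at −0.1347, against −0.1349 predicted. I back off and verify numerically.

```bash
python3 nudge.py '[[0,-0.015,0,0],[0,-0.025,0,0],[0,-0.03,0,0],[0,0,-0.035,0],[0,0,-0.035,0],[0,0,-0.035,0],[0.03,-0.02,0,0],[0.03,-0.02,0,0],[0.03,-0.02,0,0],[0,0,0,0],[0,0,0,0]]'; sed -i 's/np.arange(.09,-.13,-.002)/np.r_[.084:.074:-.002,.004:-.006:-.002,-.076:-.086:-.002,-.112:-.134:-.002]/;s/for y in.*: print("across/for y in(.02,-.06,-.1): print("across/' prof.py; python3 prof.py; python3 - <<'E'
from h import *
c=robot.camera("top"); im=c["img"].astype(int); O=np.array([0.5049,-0.0058,0]); F=R.from_euler("z",.0934)
m=(im[:,:,0]-im[:,:,2]>35)&(im[:,:,0]-im[:,:,1]>30); m[:225]=0; m[290:]=0; m[:,:290]=0; m[:,335:]=0
y,x=np.nonzero(m); q=F.inv().apply(onto(c,np.c_[x,y],.045)-O)
print("red n",len(x),"x",q[:,0].min(),q[:,0].max(),"y",q[:,1].min(),q[:,1].max()); d=cv2.fitLine(q[:,:2].astype(np.float32),2,0,.01,.01).ravel(); print("line",d,"angle from x",np.arctan2(d[1],d[0]))
for n,p,z in(("pot",(248,146),.045),("vial",(338,160),.067)): print(n,im[p[1],p[0]])
g=im.mean(2)[235:280,345:402]; k=max(cv2.findContours((g<140).astype(np.uint8),0,1)[0],key=cv2.contourArea); print("spare",(cv2.boxPoints(cv2.minAreaRect(k))+[345,235]).round(1).tolist())
print(robot.get_obs()["ft_force"],robot.get_obs()["position"])
E
```

```text
time: 41.07
position: [0.4379, -0.273, 0.1428]
tool_rot: [-0.044, 0.999, 0.001, -0.001]
ft_force: [0.6, -0.2, -0.3]
grip_width: 0.0003
grip_force: 0.0
along x -0.006 [(84, 132, -9), (82, 129, -9), (80, 92, -7), (78, 131, -9), (76, 137, -9), (74, 136, -9), (4, 134, -9), (2, 123, -8), (0, 111, -6), (-2, 115, -6), (-4, 125, -6), (-76, 122, -7), (-78, 114, -5), (-80, 94, -5), (-82, 127, -9), (-84, 130, -8), (-112, 127, -8), (-114, 128, -8), (-116, 127, -8), (-118, 116, -8), (-120, 96, -13), (-122, 83, -41), (-124, 91, -76), (-126, 106, -56), (-128, 110, 6), (-130, 108, 12), (-132, 108, 9), (-134, 109, 2)]
along x 0.004 [(84, 130, -9), (82, 119, -8), (80, 111, -7), (78, 125, -9), (76, 137, -9), (74, 137, -10), (4, 136, -8), (2, 128, -9), (0, 95, -6), (-2, 120, -6), (-4, 126, -7), (-76, 123, -6), (-78, 115, -6), (-80, 108, -6), (-82, 118, -7), (-84, 129, -7), (-112, 126, -8), (-114, 127, -8), (-116, 127, -8), (-118, 123, -6), (-120, 92, -11), (-122, 78, -46), (-124, 80, -48), (-126, 91, -20), (-128, 104, 4), (-130, 108, 10), (-132, 109, 10), (-134, 114, 3)]
across y 0.02 [(-30, 162, 22), (
[... 990 characters left out ...]
 (-18, 129, 15), (-16, 105, 4), (-14, 116, -6), (-12, 129, -8), (-10, 128, -7), (-8, 129, -8), (-6, 129, -9), (-4, 128, -8), (-2, 129, -8), (0, 128, -7), (2, 128, -8), (4, 128, -8), (6, 128, -8), (8, 128, -9), (10, 128, -8), (12, 127, -9), (14, 115, -7), (16, 125, 8), (18, 137, 15), (20, 144, 15), (22, 155, 18), (24, 160, 20), (26, 159, 20)]
red n 27 x -0.009048114336589258 0.01621043701511243 y -0.12643235954148485 -0.12228315480659777
line [ 0.9999978  -0.00209171  0.00345303 -0.12448528] angle from x -0.0020917156
pot [71 67 59]
vial [ 73 101 154]
spare [[345.0, 248.0], [401.0, 248.0], [401.0, 279.0], [345.0, 279.0]]
[0.52917696 0.0147045  0.81304707] [ 0.43978789 -0.27217892  0.14285326]
```

```bash
python3 -c "
from rig import robot; print(robot.hand_in())"
```

```text
the job is handed in; nothing more can be done
None
```

The second course is finished and handed in at about 41 s: both full bricks and the half brick sit tight and flush to the rail, and the keeper is shut. The half brick leaned over on my first placing, so I took it off to the bench and set it again. The spare brick, pot and vial were never touched, though the arm hid the spare in the last check.

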